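# Fit the carriage on the hood's inspection rail

## Task

Slide the dovetail carriage (the one with the side clamp knob) onto the inspection rail from the rail's tapered open end, all the way up to the end stop. Then tighten its clamp knob by turning it clockwise as far as it goes. Leave the plain riser block where it stands.

Things in the scene. Friction and masses are not known exactly. Their poses are not given: they have to be found in the camera images.
- carriage: Loose aluminium carriage, 0.36 to 0.6 kg. Origin: centre of the saddle's underside. Saddle 60 (x) x 76 (y) x 31 mm; dovetail slot along x in its underside, 34 mm wide below, 53 mm at its roof 19 mm up. Fin to hold it by on its middle: 40 (x) x 18 (y) mm, z 31 to 75 mm. Lug (30 mm wide, z 17 to 27 mm) reaches to y +94 mm and bears the clamp knob. Fits the rail either way round.
- clamp_knob (a joint): Black knob on the lug; upright axis at x 0, y +78 mm of the carriage. Round foot 26 mm wide to z 35 mm; bar grip 34 x 12 mm, z 35 to 69 mm (above the carriage's underside). Value in rad, growing clockwise from above: 0 loose, bar along carriage y; 1.57 tight (stop), bar along carriage x. Starts at 0.25 to 0.5; light friction, 0.04 N m; stays where left.
- rail: Fixed rail. Origin: centre of base plate's underside; x along rail. Plate 320 x 110 x 10 mm. Dovetail from x -30 mm to the stop, 28 mm wide at foot, 44 at top (z 26); x -30 to 0 tapers from a nose 12 wide at foot, 20 at top (z 20). Plate x -160 to -30 is bare, to set the carriage down. Stop 70 wide, 38 high, face x +140: carriage home at x 110, y 0, z 10 mm, play 3 mm per side and above.
- riser: Bystander: loose plain aluminium riser block, 60 x 76 x 31 mm with the same fin on top (to 75 mm), but solid, with no slot, lug or knob. Origin: centre of its underside. To be left alone.
There are look-alikes about, which are no part of the job. Leave any blue or yellow look-alike of the carriage alone.

How it is judged:
By the outcome, as a careful person would: the job done as asked, in the order asked, and still so for the second after the job is handed in, with the robot touching nothing.
It also fails if it takes over 54 s, if anything falls off the work surface, if the arm or the gripper's body presses on something with over 40 N, if the wrist force passes 120 N, or if a joint passes its speed limit or range.

## Robot

A 7-joint arm with a two-finger parallel gripper is mounted at the origin on the work surface. World frame = base frame: x ahead of the robot, y to its left, z up, the work surface at z = 0. Lengths are in m, angles in rad, forces in N, time in s.
With the tool pointing down it reaches from about 0.425 to 0.925 m from the base axis. Payload 6.8 kg.
Tool frame: the origin (TCP) lies on the front face of the gripper's body, between the roots of the fingers; the fingertips stand 73 mm ahead of it and the grasp point (between the pads) lies 54 mm ahead of it; z points along the fingers, y is the direction in which the jaws open and shut (so a half turn about z gives the same grasp; the last joint's range is limited). The gripper opens to 85 mm and grips with 20 to 120 N. Pads are 22 mm wide; open, the fingers measure 114 mm over their backs; the gripper's body (76 mm by 85 mm) begins 54 mm behind the grasp point. The pads swing forward as they close: fully open they stand 13 mm farther back than shut.
Start: joints at [-1.235, 0.477, 0.022, 1.555, -0.011, 1.109, -0.083], TCP at [0.29, 0.61, 0.304] pointing down, gripper open.
Joint ranges: [-2.96, 2.96], [-0.34, 2.1], [-1.41, 1.46], [0.24, 2.44], [-1.37, 4.51], [0.17, 1.92], [-2.96, 2.96]. Speed limits (rad/s): [2.39, 2.39, 3.14, 3.14, 3.14, 3.14, 3.14].

## Interface

Orientations are given as a unit quaternion [w, x, y, z].
In Python, from station import get_obs, read_camera, hand_in, spot_in, cut_out, spot_point gives the robot as it stands. The module is installed in compiled form; this text tells all that it offers.
- The arm moves only by the tool move_arm, never from a script. Its arguments are lists of equal length, an entry for each row: "gripper": the opening, from 0 (shut) to 1 (fully open); "xyz": the shift along the tool's x, y, z in cm, a list of three; "twist": the turn about the tool's z in rad. A call has 1 to 5 rows; each row is the pose to reach, as a shift and turn from the pose commanded when the call began, along the tool's axes at that moment; what a row does not reach only later rows make up. A row lasts 1/12 s, in which the tool goes at most 41.7 mm and 7.16 degrees, less where a joint would pass 70% of its speed; a pose out of reach is approached as far as the arm can. A call with a gripper value outside its range is refused whole. The fingers move at their own pace and stop on an object; "squeeze" is the grip in N (left out, the last holds). Time passes only in rows, so rows that repeat a pose let the fingers close. It gives the time, the measured TCP pose, the force and the opening at its end, in the units of the state.
- get_obs(): the state, without advancing time (a new reading comes with each control period).
- read_camera(name): name is "scene" or "side" or "wrist"; returns a dict with "pixels" (400x640x3 uint8, red, green, blue), "fx", "fy", "cx", "cy" (pixels), "k1" (the pictures are not rectified: a ray, as slopes to the right and down, at radius r is drawn at 1 + k1 r^2 times it, then the intrinsics apply), "R" (3x3) and "t" (3): a world point X has camera coordinates R X + t. Camera axes: x right, y down, z forward; pixel columns grow to the right and rows downward; lengths in m; the calibration is good to about 2 mm. A picture is of the moment at which its call begins. There is no depth.
- hand_in(): hands the job in, once; it reports no verdict.
Trained networks look in the newest picture that a camera, given by its name, has taken for a name from the list of things; names that differ only in an ending like _2 or _b are one class to them, and where a whole thing is asked for, a point or a joint stands for the part that bears it (a point fixed in the world has none). Each returns a list of dicts, best first, with "p" (0 to 1); they miss things now and then, are a little off and sometimes report something else, mostly with a low value. They report only what shows in the picture. A call takes as long as a camera call. They do not tell look-alikes from the thing itself.
- spot_in(query, camera): "centre" ([x, y, z] in m, in world coordinates, good to about 4 mm: the middle of the surface that is visible of it).
- cut_out(query, camera): "pixels" (400x640 bool, what is visible of it).
- spot_point(query, camera): "centre" ([x, y, z] in m, in world coordinates, good to about 4 mm: a listed point, or the origin of a listed thing).
The state is a dict: "t": time; "q": joint angles; "joint_vel": joint speeds; "joint_torque": joint torques, N m; "eef_pos": TCP position; "tool_rot": TCP orientation; "contact_force": force on the tool from outside, world axes, zero at the start; "torque": the same for the moment, N m; "gripper_width": opening from 0.0 (shut) to 1.0 (fully open).
Only numpy, scipy, OpenCV 4.12 (cv2) and the standard library are available. Lean on these libraries where they do the work, as an engineer would, in place of code of your own. Each camera call takes 0.05 s, during which the arm holds its last target.

## Working session

There is one attempt and no reset: what is moved stays moved. The work goes in short steps, Python scripts to look and compute and a tool call to move; the robot and the scene stay as the last step left them, time stands still between calls to the robot, and variables do not carry over. Pictures are saved under pics/ and viewed, and the job is handed in when it is done.

Besides the shell and the picture viewer there is one more tool, called after ">>>" as a command line: name --pt "numbers of a row" for each row, then --argument value for the rest. move_arm: Moves the arm, as the interface text tells. Its arguments: {"type":"object","properties":{"gripper":{"type":"array","items":{"type":"number"}},"xyz":{"type":"array","items":{"type":"array","items":{"type":"number"}}},"twist":{"type":"array","items":{"type":"number"}},"squeeze":{"type":"number"}},"required":["gripper","xyz","twist"]}

```bash
mkdir -p pics
cat > h.py <<'E'
import numpy as np,cv2
from station import *
def snap(cam,name):
    c=read_camera(cam); cv2.imwrite(f'pics/{name}.png',c['pixels'][:,:,::-1]); return c
def proj(c,X):
    X=np.atleast_2d(X); p=X@np.array(c['R']).T+np.array(c['t']); s=p[:,:2]/p[:,2:]; r2=(s**2).sum(1,keepdims=True)
    s=s*(1+c['k1']*r2); return s*[c['fx'],c['fy']]+[c['cx'],c['cy']]
def back(c,uv,z):
    uv=np.atleast_2d(uv).astype(float); d=(uv-[c['cx'],c['cy']])/[c['fx'],c['fy']]; s=d.copy()
    for _ in range(20): s=d/(1+c['k1']*(s**2).sum(1,keepdims=True))
    R=np.array(c['R']);t=np.array(c['t']); o=-R.T@t; w=np.c_[s,np.ones(len(s))]@R
    return o+w*((z-o[2])/w[:,2])[:,None]
E
python3 - <<'E'
from h import *
o=get_obs(); print(o)
for cam in ['scene','side']:
    c=snap(cam,cam+'0'); print(cam,c['k1'],c['fx'],-np.array(c['R']).T@c['t'])
    for q in ['carriage','clamp_knob','rail','riser']:
        print(q,[(np.round(d['centre'],3),round(d['p'],2)) for d in spot_point(q,cam)])
E
```

```text
{'t': 0.0, 'q': array([-1.23509416,  0.47778331,  0.02231919,  1.55645732, -0.0114995 ,
        1.10934496, -0.08308876]), 'joint_vel': array([ 1.19288428e-03, -2.05415539e-04,  1.08025275e-03,  6.58389314e-05,
        1.33047582e-03, -5.98449448e-04, -1.78100328e-03]), 'joint_torque': array([-2.20431052e-04, -5.96464348e+01,  1.60801761e+00, -2.81190097e+01,
        1.25551698e-02,  9.44919360e-03,  3.43321540e-05]), 'eef_pos': array([0.28961991, 0.60918294, 0.302934  ]), 'tool_rot': array([-1.41462518e-04,  2.20059399e-01,  9.75486028e-01, -9.21758777e-04]), 'contact_force': array([-0.39830216,  0.16172097, -0.67839643]), 'torque': array([ 0.00727241,  0.03759532, -0.01353798]), 'gripper_width': 1.000070630452267}
scene -0.09687206591643933 513.1268630212813 [0.9614231  0.51674514 1.14495325]
carriage [(array([ 0.586, -0.262, -0.003]), 0.95), (array([ 0.462, -0.181, -0.002]), 0.94), (array([ 0.602, -0.419, -0.005]), 0.92)]Traceback (most recent call last):
  File "<stdin>", line 6, in <module>
ValueError: it knows: carriage, rail, riser
```

Run:
```python
from h import *
for cam in ['scene','side']:
    c=snap(cam,cam+'0'); print(cam,-np.array(c['R']).T@c['t'])
    for q in ['carriage','rail','riser']:
        print(q,[(np.round(d['centre'],3),round(d['p'],2)) for d in spot_point(q,cam)])
    try: print([(np.round(d['centre'],3),round(d['p'],2)) for d in spot_in('clamp_knob',cam)])
    except Exception as e: print(e)
```

```text
scene [0.9614231  0.51674514 1.14495325]
carriage [(array([ 0.465, -0.177, -0.002]), 0.64), (array([ 0.274, -0.35 ,  0.004]), 0.59), (array([ 0.602, -0.421, -0.005]), 0.59), (array([ 0.582, -0.262, -0.002]), 0.56)]
rail [(array([ 0.577,  0.169, -0.004]), 0.65)]
riser [(array([ 0.475, -0.348,  0.001]), 0.97)]
[(array([ 0.392, -0.167,  0.055]), 0.71), (array([ 0.668, -0.237,  0.061]), 0.59), (array([ 0.337, -0.401,  0.058]), 0.58)]
side [-0.06283161 -0.81508252  0.61319957]
carriage [(array([ 0.597, -0.417,  0.003]), 0.93), (array([ 0.277, -0.343, -0.   ]), 0.75), (array([ 0.589, -0.265, -0.002]), 0.71), (array([ 0.467, -0.176, -0.002]), 0.69), (array([ 0.478, -0.348,  0.004]), 0.25)]
rail [(array([ 0.58 ,  0.169, -0.002]), 0.76)]
riser [(array([ 0.48 , -0.347,  0.001]), 0.58)]
[(array([ 0.572, -0.495,  0.053]), 0.9), (array([ 0.329, -0.406,  0.057]), 0.57), (array([ 0.382, -0.179,  0.057]), 0.55), (array([ 0.655, -0.247,  0.055]), 0.47)]
```

View pics/scene0.png

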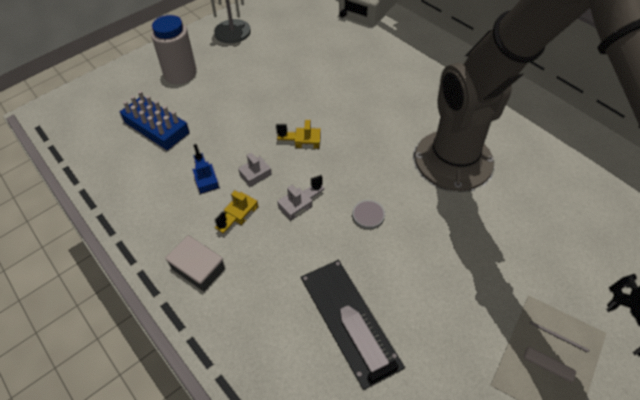

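View pics/side0.png

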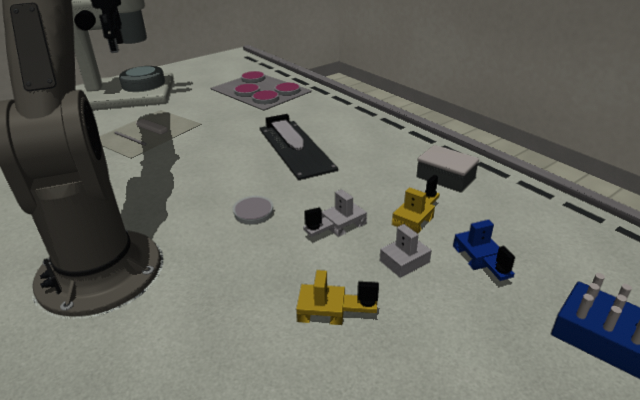

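The grey carriage is at scene px (297,200) and its knob at (317,183). The riser is at (254,168), and the rail at (352,325) has its stop at the lower right. Next I fit precise poses.

```bash
cat > fit.py <<'E'
from h import *
from scipy.optimize import minimize
def box(x0,x1,y0,y1,z0,z1): return np.array([[x,y,z] for x in (x0,x1) for y in (y0,y1) for z in (z0,z1)])
def frustum(w0,w1,xa,xb,z0,z1): return np.array([[x,s*w/2,z] for x in (xa,xb) for (w,z) in((w0,z0),(w1,z1)) for s in(1,-1)])
def cyl(x,y,r,z0,z1): return np.array([[x+r*np.cos(a),y+r*np.sin(a),z] for a in np.linspace(0,6.28,20) for z in(z0,z1)])
def T(p,parts,z=0.):
    c,s=np.cos(p[2]),np.sin(p[2]); R=np.array([[c,-s,0],[s,c,0],[0,0,1]])
    return [q@R.T+[p[0],p[1],z] for q in parts]
def knob(k):
    a=-k; b=box(-.006,.006,-.017,.017,.035,.069); c,s=np.cos(a),np.sin(a)
    b=b@np.array([[c,-s,0],[s,c,0],[0,0,1]]).T; return b+[0,.078,0]
def carr(k=.37): return [box(-.03,.03,-.038,.038,0,.031),box(-.02,.02,-.009,.009,.031,.075),box(-.015,.015,.038,.094,.017,.027),cyl(0,.078,.013,.027,.035),knob(k)]
RAIL=[box(-.16,.16,-.055,.055,0,.01),box(.14,.16,-.035,.035,.01,.038)]
def sil(c,parts):
    m=np.zeros((400,640),np.uint8)
    for q in parts:
        h=cv2.convexHull(proj(c,q).astype(np.float32)); cv2.fillConvexPoly(m,np.round(h*16).astype(np.int32),1,shift=4)
    return m.astype(bool)
def best(q,cam,near,n=1):
    L=cut_out(q,cam); return L
def edges(c,parts,im,col=(0,255,0)):
    for q in parts:
        h=cv2.convexHull(proj(c,q).astype(np.float32)); cv2.polylines(im,[np.round(h*16).astype(np.int32)],True,col,1,shift=4)
def fit(cams,masks,p0,model,z=0.):
    def f(p):
        s=0
        for c,m in zip(cams,masks):
            a=sil(c,T(p,model(p),z)); a=cv2.GaussianBlur(a.astype(np.float32),(5,5),0); b=cv2.GaussianBlur(m.astype(np.float32),(5,5),0)
            s+=((a-b)**2).sum()/m.sum()
        return s
    r=None
    for _ in range(3):
        p0=np.array(p0,float); S=np.vstack([p0]+[p0+d for d in np.diag([.006,.006,.08,.2][:len(p0)])])
        r=minimize(f,p0,method='Nelder-Mead',options=dict(initial_simplex=S,xatol=1e-4,fatol=1e-4,maxiter=300)); p0=r.x
    return r.x,r.fun
E
python3 - <<'E'
from fit import *
cams={};M={}
for cam in ['scene','side']:
    c=snap(cam,cam+'1');cams[cam]=c
    for q,X in [('carriage',[.466,-.177,.03]),('rail',[.578,.169,.01])]:
        u=proj(c,X)[0]; bb=None
        for d in cut_out(q,cam):
            m=d['pixels']; yx=np.argwhere(m)[:,::-1]; dist=np.hypot(*(yx.mean(0)-u)); 
            if bb is None or dist<bb[0]: bb=(dist,m,d['p'])
        M[cam,q]=bb[1]; print(cam,q,bb[0],bb[2],bb[1].sum())
C=list(cams.values())
res={}
pc=None
for th in (1.3,1.57,1.85):
    r=fit(C,[M[k,'carriage'] for k in cams],[.466,-.177,th,.37],lambda p:carr(p[3]))
    print(r)
    if pc is None or r[1]<pc[1]: pc=r
# rail dir
for th in (1.2,1.57,2.0):
  r=fit(C,[M[k,'rail'] for k in cams],[.578,.169,th],lambda p:RAIL); print('rail',r)
  if th==1.2 or r[1]<pr[1]: pr=r
ims=[]
for k,c in cams.items():
    im=c['pixels'][:,:,::-1].copy(); 
    im2=cv2.resize(im,None,fx=1,fy=1); edges(c,T(pc[0],carr(pc[0][3])),im2); edges(c,T(pr[0],RAIL),im2)
    uv=np.vstack([proj(c,[pc[0][0],pc[0][1],.03]),proj(c,[pr[0][0],pr[0][1],.01])]).mean(0).astype(int)
    a=im2[max(0,uv[1]-130):uv[1]+130,max(0,uv[0]-130):uv[0]+130]; ims.append(cv2.resize(a,(400,400),interpolation=cv2.INTER_NEAREST))
cv2.imwrite('pics/fit1.png',np.hstack(ims))
E
```

```text
scene carriage 6.163261417840843 0.6 971
scene rail 6.414195673470805 0.83 5824
side carriage 10.599979497997307 0.97 1627
side rail 1.6814755243143893 0.73 2574
(array([ 0.46557434, -0.17719753,  1.55240664,  0.44405428]), np.float64(0.16199092665504333))
(array([ 0.46543765, -0.17696746,  1.54863771,  0.50454835]), np.float64(0.1595954063681394))
(array([ 0.46480582, -0.1764281 ,  1.54802702,  1.03251076]), np.float64(0.16927489412236663))
rail (array([0.58103865, 0.16945022, 1.32149281]), np.float64(0.041414475385403576))
rail (array([0.58185414, 0.17170147, 1.32437211]), np.float64(0.04159822351779825))
rail (array([0.58165956, 0.17076072, 1.33168355]), np.float64(0.04177060631671456))
```

View pics/fit1.png

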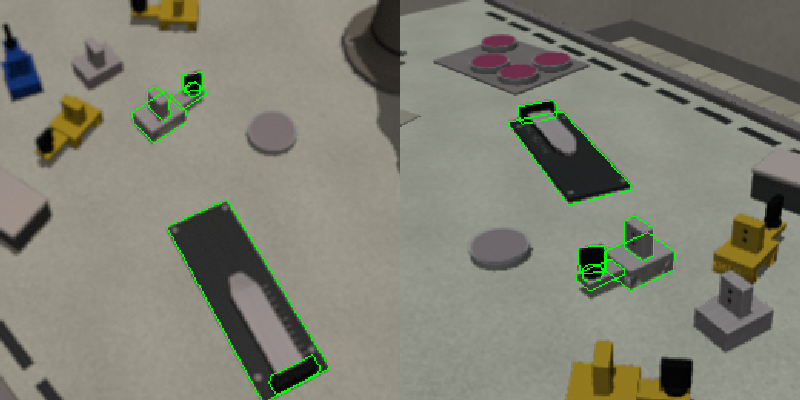

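```bash
cat > go.py <<'E'
import sys
from h import *
from scipy.spatial.transform import Rotation as Ro
def go(x,y,z,yaw=None):
    "yaw = wanted world angle of tool y (mod pi)"
    o=get_obs(); w=o['tool_rot']; R=Ro.from_quat([w[1],w[2],w[3],w[0]]).as_matrix()
    d=np.array([x,y,z])-o['eef_pos']; cur=np.arctan2(R[1,1],R[0,1])
    tw=0 if yaw is None else -((yaw-cur+np.pi/2)%np.pi-np.pi/2)
    print('t',round(o['t'],2),'pos',o['eef_pos'].round(4),'yawY',round(cur,3),'tilt z',R[:,2].round(4),'F',o['contact_force'].round(1),'q7',o['q'][[0,6]].round(2),'w',round(o['gripper_width'],3))
    print('shift cm',(R.T@d*100).round(2),'twist',round(tw,3),'rows>=',max(np.linalg.norm(d)/.0417,abs(tw)/.125).round(1))
if __name__=='__main__':
    a=[eval(v) for v in sys.argv[1:]]; go(*a)
E
python3 go.py .6 .2 .3 -.02
```

```text
t 0.9 pos [0.2899 0.6096 0.3039] yawY 1.127 tilt z [ 0.e+00  1.e-04 -1.e+00] F [ 0.4  1.6 -0.2] q7 [-1.24 -0.08] w 0.999
shift cm [-45.6  -23.67   0.39] twist 1.147 rows>= 12.3
```

>>> move_arm --gripper '[0.6,0.6,0.6,0.6,0.6]' --pt "-4 -2 0" --pt "-7.5 -4 0" --pt "-11 -5.8 0" --pt "-14.5 -7.6 0" --pt "-18 -9.4 0" --twist '[0.1,0.2,0.3,0.4,0.5]'

```text
t: 1.32
eef_pos: [0.413, 0.4457, 0.3042]
tool_rot: [0.0, 0.457, 0.89, 0.0]
contact_force: [0.4, 0.5, -0.3]
gripper_width: 0.601
```

```bash
python3 go.py .6 .2 .3 -.02
```

```text
t 1.32 pos [0.413  0.4457 0.3042] yawY 0.622 tilt z [ 3.e-04  4.e-04 -1.e+00] F [ 0.4  0.5 -0.3] q7 [-1.06 -0.24] w 0.601
shift cm [-30.87   0.88   0.41] twist 0.642 rows>= 7.4
```

>>> move_arm --gripper '[0.6,0.6,0.6,0.6,0.6]' --pt "-4 0 0" --pt "-8 0 0" --pt "-12 0 0" --pt "-16 0 0" --pt "-20 0 0" --twist '[0.1,0.2,0.3,0.4,0.5]'

```text
t: 1.73
eef_pos: [0.5302, 0.2838, 0.3043]
tool_rot: [-0.0, 0.663, 0.749, 0.0]
contact_force: [0.1, 0.8, 0.3]
gripper_width: 0.599
```

```bash
python3 go.py .5 -.1 .3 -.02
```

```text
t 1.73 pos [0.5302 0.2838 0.3043] yawY 0.122 tilt z [ 5.e-04  6.e-04 -1.e+00] F [0.1 0.8 0.3] q7 [-0.86 -0.35] w 0.599
shift cm [-37.73  -7.68   0.4 ] twist 0.142 rows>= 9.2
```

>>> move_arm --gripper '[0.6,0.6,0.6,0.6,0.6]' --pt "-4 -0.8 0" --pt "-8 -1.6 0" --pt "-12 -2.4 0" --pt "-16 -3.2 0" --pt "-20 -4 0" --twist '[0.05,0.1,0.142,0.142,0.142]'

```text
t: 2.15
eef_pos: [0.5146, 0.0802, 0.3041]
tool_rot: [0.0, 0.712, 0.702, 0.0]
contact_force: [0.8, 0.2, -0.2]
gripper_width: 0.597
```

```bash
python3 go.py .466 -.177 .28 -.02
```

```text
t 2.15 pos [0.5146 0.0802 0.3041] yawY -0.015 tilt z [ 5.e-04  4.e-04 -1.e+00] F [ 0.8  0.2 -0.2] q7 [-0.66 -0.17] w 0.597
shift cm [-25.79  -4.47   2.4 ] twist 0.005 rows>= 6.3
```

>>> move_arm --gripper '[0.6,0.6,0.6,0.6,0.6]' --pt "-4 -0.7 0" --pt "-8 -1.4 0" --pt "-12 -2.1 0" --pt "-16 -2.8 0" --pt "-19 -3.3 1" --twist '[0,0,0,0,0]'

```text
t: 2.57
eef_pos: [0.4789, -0.1111, 0.2956]
tool_rot: [0.001, 0.713, 0.701, 0.001]
contact_force: [1.4, 1.3, -0.1]
gripper_width: 0.596
```

```bash
cat > wf.py <<'E'
import sys
from fit import *
def wfit(p0,name,z=0.,nk=True,cams=('scene','side','wrist')):
    C=[];Ms=[]
    for cam in cams:
        c=snap(cam,name+cam); u=proj(c,[p0[0],p0[1],z+.04])[0]; bb=None
        for d in cut_out('carriage',cam):
            m=d['pixels']; dist=np.hypot(*(np.argwhere(m)[:,::-1].mean(0)-u))
            if bb is None or dist<bb[0]: bb=(dist,m,d['p'])
        print(cam,bb and (bb[0],bb[2],bb[1].sum()))
        if bb and bb[0]<60: C.append(c);Ms.append(bb[1])
    r=fit(C,Ms,p0,lambda p:carr(p[3]),z); print(np.round(r[0],4),r[1])
    ims=[]
    for c in C:
        im=c['pixels'][:,:,::-1].copy(); edges(c,T(r[0],carr(r[0][3]),z),im); uv=proj(c,[r[0][0],r[0][1],z+.04])[0].astype(int)
        uv=np.clip(uv,[100,100],[540,300]); ims.append(cv2.resize(im[uv[1]-100:uv[1]+100,uv[0]-100:uv[0]+100],(266,266)))
    cv2.imwrite(f'pics/{name}.png',np.hstack(ims)); return r[0]
E
python3 go.py .466 -.177 .28 -.02; python3 -c "
from wf import *
wfit([.466,-.177,1.55,.45],'w1')"
```

```text
t 2.57 pos [ 0.4789 -0.1111  0.2956] yawY -0.018 tilt z [ 3.9e-03 -2.0e-04 -1.0e+00] F [ 1.4  1.3 -0.1] q7 [-0.39  0.22] w 0.596
shift cm [-6.61 -1.18  1.56] twist 0.002 rows>= 1.7
scene (np.float64(5.7490684928741915), 0.82, np.int64(995))
side (np.float64(12.616530757250642), 0.81, np.int64(1771))
wrist (np.float64(17.906460119907383), 0.93, np.int64(4401))
[ 0.4653 -0.1773  1.5603  0.2967] 0.16089540950894377
```

View pics/w1wrist.png

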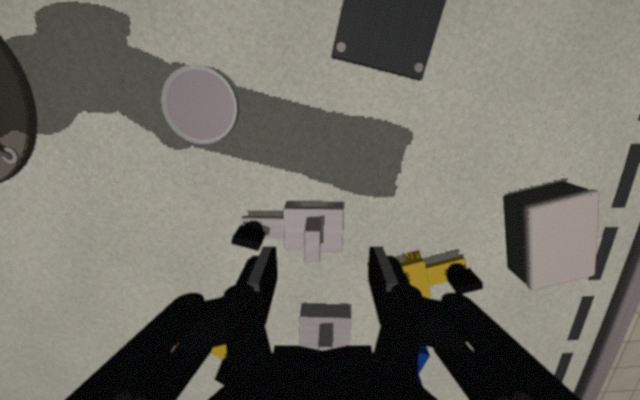

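View pics/w1.png

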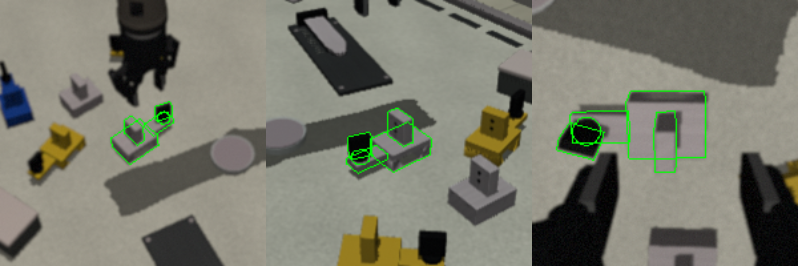

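```bash
python3 go.py .4653 -.1773 .2 -.011
```

```text
t 2.87 pos [ 0.4797 -0.1063  0.2941] yawY -0.013 tilt z [ 4.e-04  5.e-04 -1.e+00] F [0.7 0.9 0.7] q7 [-0.4   0.22] w 0.599
shift cm [-7.13 -1.34  9.4 ] twist -0.002 rows>= 2.8
```

>>> move_arm --gripper '[0.6,0.6,0.6,0.6,0.6]' --pt "-3 -0.6 2" --pt "-5 -1 4.5" --pt "-7.1 -1.3 7.5" --pt "-7.1 -1.3 9.4" --pt "-7.1 -1.3 9.4" --twist '[0,0,0,0,0]'

```text
t: 3.28
eef_pos: [0.4635, -0.1771, 0.1967]
tool_rot: [-0.003, 0.712, 0.702, -0.002]
contact_force: [-0.2, 0.8, 0.1]
gripper_width: 0.596
```

```bash
python3 go.py .4653 -.1773 .112 -.011
```

```text
t 3.28 pos [ 0.4635 -0.1771  0.1967] yawY -0.014 tilt z [-6.3e-03  9.0e-04 -1.0e+00] F [-0.2  0.8  0.1] q7 [-0.2  0.5] w 0.596
shift cm [-0.02  0.23  8.47] twist -0.003 rows>= 2.0
```

>>> move_arm --gripper '[0.6,0.6,0.6,0.6,0.6]' --pt "0 0 3" --pt "0 0 6" --pt "0 0 8" --pt "0 0 8.8" --pt "0 0 8.8" --twist '[0,0,0,0,0]'

```text
t: 3.7
eef_pos: [0.4655, -0.1766, 0.1113]
tool_rot: [-0.001, 0.711, 0.703, -0.0]
contact_force: [-0.7, 1.1, 0.4]
gripper_width: 0.601
```

```bash
python3 - <<'E'
from h import *
snap('wrist','g0');snap('side','g0s')
a=cv2.imread('pics/g0.png');b=cv2.imread('pics/g0s.png')
cv2.imwrite('pics/g0b.png',np.hstack([cv2.resize(a[150:,120:520],(400,250)),cv2.resize(b[130:290,240:500],(400,250))]))
E
python3 go.py .4653 -.1773 .112 -.011
```

```text
t 3.8 pos [ 0.4663 -0.1777  0.1131] yawY -0.014 tilt z [ 1.6e-03  1.0e-04 -1.0e+00] F [ 0.1 -0.4  0. ] q7 [-0.11  0.6 ] w 0.599
shift cm [ 0.04 -0.1   0.11] twist -0.003 rows>= 0.0
```

View pics/g0b.png

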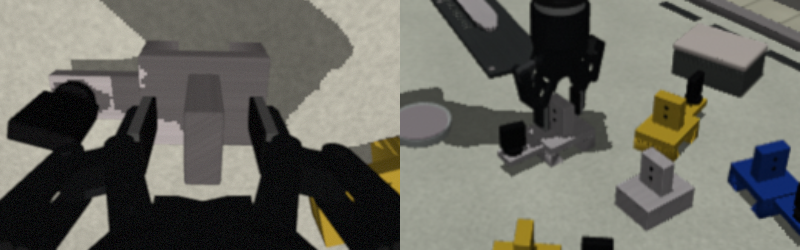

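The fin sits between the pads, so I can close.

>>> move_arm --gripper '[0.3,0,0,0,0]' --pt "0 0 0" --pt "0 0 0" --pt "0 0 0" --pt "0 0 0" --pt "0 0 0" --twist '[0,0,0,0,0]' --squeeze 60

```text
t: 4.22
eef_pos: [0.466, -0.1783, 0.1132]
tool_rot: [0.001, 0.712, 0.702, 0.001]
contact_force: [-0.2, 1.4, 7.1]
gripper_width: 0.2
```

>>> move_arm --gripper '[0,0,0,0,0]' --pt "0 0 -1" --pt "0 0 -3" --pt "0 0 -5" --pt "0 0 -7" --pt "0 0 -7" --twist '[0,0,0,0,0]'

```text
t: 4.63
eef_pos: [0.4664, -0.179, 0.1853]
tool_rot: [0.002, 0.713, 0.702, 0.002]
contact_force: [0.7, -0.4, -3.8]
gripper_width: 0.199
```

```bash
python3 go.py .54 -.02 .182 -.24
python3 - <<'E'
from wf import *
o=get_obs(); z=o['eef_pos'][2]-.113; print(z)
wfit([o['eef_pos'][0],o['eef_pos'][1],1.56,.3],'w2',z)
E
```

```text
t 4.63 pos [ 0.4664 -0.179   0.1853] yawY -0.016 tilt z [ 5.4e-03 -8.0e-04 -1.0e+00] F [ 0.7 -0.4 -3.8] q7 [-0.19  0.52] w 0.199
shift cm [16.02  7.1   0.36] twist 0.224 rows>= 4.2
0.07232834130460779
scene (np.float64(6.655264400219297), 0.6, np.int64(941))
side (np.float64(15.548278857406652), 0.84, np.int64(1606))
wrist (np.float64(54.98518880276207), 0.63, np.int64(18622))
[ 0.4652 -0.1774  1.5462  0.5657] 0.6553040273086115
```

View pics/w2.png

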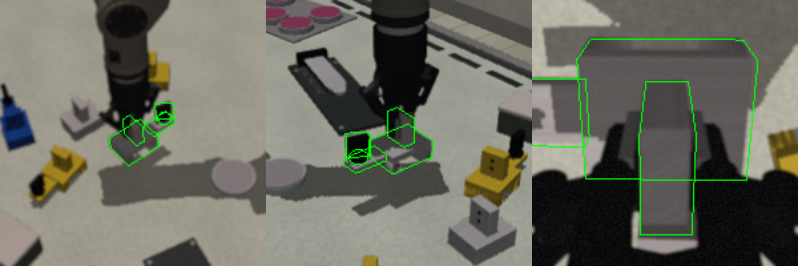

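View pics/w2wrist.png

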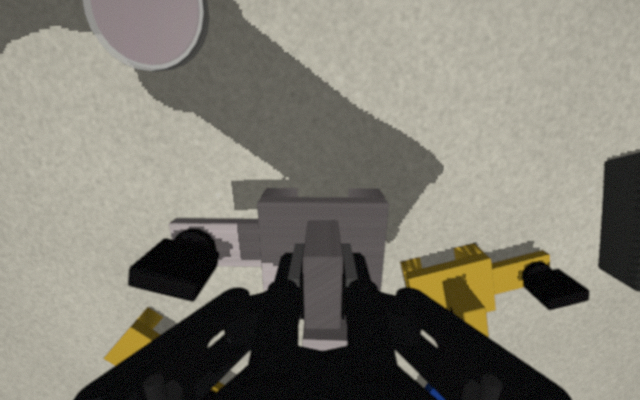

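```bash
python3 go.py .558 .06 .185 -.246
```

```text
t 4.93 pos [ 0.4643 -0.178   0.1808] yawY -0.015 tilt z [-2.3e-03  4.0e-04 -1.0e+00] F [ 0.   0.4 -4.7] q7 [-0.19  0.52] w 0.207
shift cm [23.93  9.01 -0.43] twist 0.231 rows>= 6.1
```

>>> move_arm --gripper '[0,0,0,0,0]' --pt "2 0.8 0" --pt "6 2.3 0" --pt "10 3.8 0" --pt "14 5.3 0" --pt "17 6.4 0" --twist '[0,0,0,0,0]'

```text
t: 5.35
eef_pos: [0.532, -0.0062, 0.1809]
tool_rot: [-0.001, 0.712, 0.702, -0.0]
contact_force: [0.8, -0.2, -3.8]
gripper_width: 0.202
```

>>> move_arm --gripper '[0,0,0,0,0]' --pt "2.5 0.9 0" --pt "4.5 1.7 0" --pt "6 2.3 0" --pt "6.9 2.6 0" --pt "6.9 2.6 0" --twist '[0.05,0.1,0.15,0.2,0.231]'

```text
t: 5.77
eef_pos: [0.559, 0.0627, 0.1805]
tool_rot: [-0.001, 0.788, 0.616, -0.0]
contact_force: [-0.8, 0.4, -5.1]
gripper_width: 0.2
```

>>> move_arm --gripper '[0,0,0]' --pt "0 0 0" --pt "0 0 0" --pt "0 0 0" --twist '[0,0,0]'

```text
t: 6.02
eef_pos: [0.5582, 0.0587, 0.1813]
tool_rot: [-0.0, 0.789, 0.615, -0.001]
contact_force: [0.9, -0.4, -4.4]
gripper_width: 0.197
```

```bash
python3 go.py .558 .078 .125 -.246
python3 - <<'E'
from h import *
for k in ['wrist','scene','side']: snap(k,'r3'+k)
E
```

```text
t 6.02 pos [0.5582 0.0587 0.1813] yawY -0.246 tilt z [-1.2e-03 -7.0e-04 -1.0e+00] F [ 0.9 -0.4 -4.4] q7 [-0.64 -0.13] w 0.197
shift cm [ 1.88 -0.49  5.63] twist 0.0 rows>= 1.4
```

View pics/r3wrist.png

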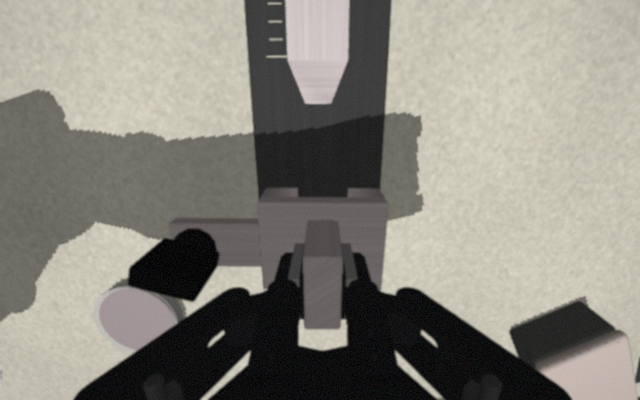

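Run:
```python
from h import *
c=read_camera('wrist');im=c['pixels'].astype(int)
g=im.mean(2)
for r in (2,15,30,45,55,62,80,95):
    row=g[r]; k=np.where(row[270:365]>110)[0]+270; print(r,k.min(),k.max())
for r in (2,30,55): 
    row=g[r];k=np.where(row[270:365]>110)[0]+270
    P=back(c,[[k.min()-.5,r],[k.max()+.5,r]],.026); print(P.round(4),P.mean(0).round(4),np.linalg.norm(P[0]-P[1]))
    row=g[r];k=np.where(row[200:440]<75)[0]+200
    P=back(c,[[k.min()-.5,r],[k.max()+.5,r]],.010);print('plate',k.min(),k.max(),P.mean(0).round(4),np.linalg.norm(P[0]-P[1]))
print('nose',back(c,[[304,103],[333,103]],.02).round(4))
p=get_obs()['eef_pos'];R=np.array(c['R'])
# project carriage saddle/fin predicted, assuming at TCP
from fit import *
th=1.325;z=p[2]-.113
im2=c['pixels'][:,:,::-1].copy();edges(c,T([p[0],p[1],th],carr(.3),z),im2)
pr=[.581,.170,1.325]
edges(c,T(pr,[box(-.16,.16,-.055,.055,0,.01),frustum(.044,.044,0,.14,.026,.026),frustum(.020,.020,-.03,-.0299,.02,.02)]),im2,(0,0,255))
cv2.imwrite('pics/r3o.png',im2)
```

```text
2 284 348
15 285 348
30 285 348
45 286 347
55 286 347
62 287 346
80 294 339
95 301 334
[[0.5696 0.2125 0.026 ]
 [0.6133 0.2015 0.026 ]] [0.5914 0.207  0.026 ] 0.04509778561933638
plate 245 388 [0.5927 0.212  0.01  ] 0.10713844981583862
[[0.5654 0.1956 0.026 ]
 [0.6094 0.1844 0.026 ]] [0.5874 0.19   0.026 ] 0.04547929308846796
plate 247 387 [0.5884 0.1937 0.01  ] 0.10744037764487077
[[0.5615 0.1798 0.026 ]
 [0.6052 0.1687 0.026 ]] [0.5833 0.1742 0.026 ] 0.045056649593583964
plate 249 386 [0.5844 0.1767 0.01  ] 0.107532336015034
nose [[0.5654 0.1445 0.02  ]
 [0.5874 0.1389 0.02  ]]
```

View pics/r3o.png

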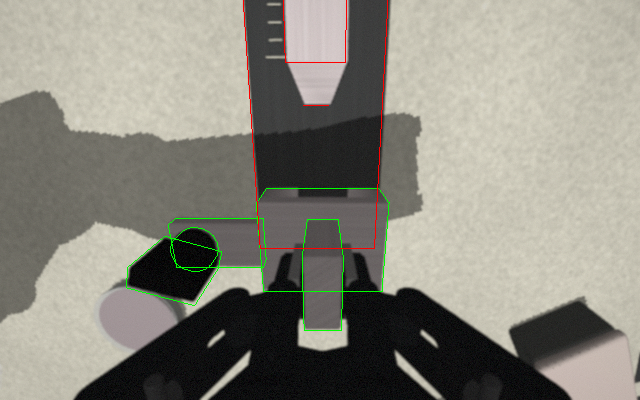

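```bash
python3 go.py .559 .078 .125 -.244
```

```text
t 6.22 pos [0.5586 0.0589 0.1819] yawY -0.247 tilt z [-1.e-04  0.e+00 -1.e+00] F [ 0.3 -0.2 -3.6] q7 [-0.64 -0.13] w 0.2
shift cm [ 1.87 -0.43  5.69] twist -0.003 rows>= 1.4
```

>>> move_arm --gripper '[0,0,0,0,0]' --pt "1 -0.2 1.5" --pt "1.87 -0.43 3" --pt "1.87 -0.43 4.5" --pt "1.87 -0.43 5.4" --pt "1.87 -0.43 5.6" --twist '[0,0,0,0,0]'

```text
t: 6.63
eef_pos: [0.5581, 0.0782, 0.1244]
tool_rot: [-0.0, 0.789, 0.615, -0.001]
contact_force: [-0.5, 0.3, -3.1]
gripper_width: 0.204
```

>>> move_arm --gripper '[0,0,0,0]' --pt "0 0 0.1" --pt "0 0 0.2" --pt "0 0 0.3" --pt "0 0 0.3" --twist '[-0.003,-0.003,-0.003,-0.003]'

```text
t: 6.97
eef_pos: [0.5594, 0.0784, 0.1234]
tool_rot: [0.0, 0.788, 0.616, 0.001]
contact_force: [-1.6, 0.1, -4.6]
gripper_width: 0.202
```

```bash
python3 go.py .559 .078 .125 -.244
python3 - <<'E'
from h import *
for i in range(5): 
    c=snap('side','d4s'); print(get_obs()['contact_force'].round(1),get_obs()['eef_pos'].round(4))
a=cv2.imread('pics/d4s.png');snap('wrist','d4w');b=cv2.imread('pics/d4w.png')
cv2.imwrite('pics/d4.png',np.hstack([cv2.resize(a[80:260,200:420],(400,330)),b[0:330,140:540]]))
E
```

```text
t 6.97 pos [0.5594 0.0784 0.1234] yawY -0.243 tilt z [ 1.e-03  3.e-04 -1.e+00] F [-1.6  0.1 -4.6] q7 [-0.62 -0.1 ] w 0.202
shift cm [-0.05 -0.03 -0.16] twist 0.001 rows>= 0.0
[ 0.  -0.7 -3.9] [0.5594 0.0784 0.1234]
[-1.2  0.4 -4.1] [0.5593 0.0785 0.1234]
[ 0.8 -0.1 -4.7] [0.5593 0.0785 0.1233]
[ 0.1 -0.8 -1.6] [0.5592 0.0786 0.1233]
[-1.7  0.2 -1.9] [0.5593 0.0786 0.1233]
```

View pics/d4.png

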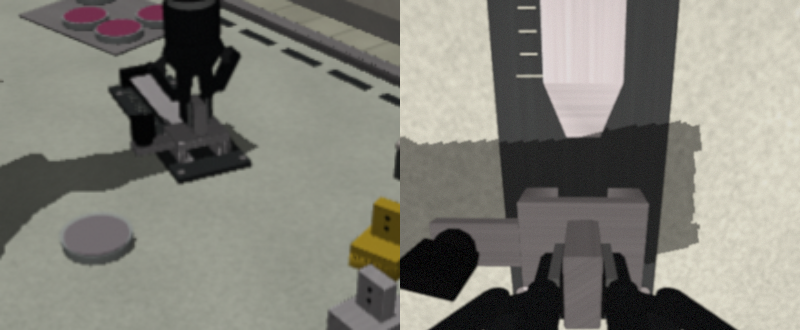

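>>> move_arm --gripper '[0,0,0,0,0]' --pt "0 0 -0.12" --pt "1.2 0 -0.12" --pt "2.6 0 -0.12" --pt "4 0 -0.12" --pt "5.2 0 -0.12" --twist '[0,0,0,0,0]'

```text
t: 7.68
eef_pos: [0.572, 0.1322, 0.124]
tool_rot: [-0.0, 0.787, 0.617, 0.0]
contact_force: [0.8, 0.3, -4.8]
gripper_width: 0.201
```

>>> move_arm --gripper '[0,0,0,0,0]' --pt "1 0 0" --pt "2 0 0" --pt "3 0 0" --pt "3.8 0 0" --pt "4 0 0" --twist '[0,0,0,0,0]'

```text
t: 8.1
eef_pos: [0.5815, 0.17, 0.124]
tool_rot: [-0.0, 0.787, 0.617, 0.0]
contact_force: [-0.2, 0.5, -3.7]
gripper_width: 0.204
```

```bash
python3 go.py .6094 .2767 .1245 -.244
python3 - <<'E'
from h import *
snap('side','d5s'); 
for i in range(3): snap('scene','d5sc');print(get_obs()['contact_force'].round(1),get_obs()['torque'].round(2),get_obs()['eef_pos'].round(4))
a=cv2.imread('pics/d5s.png');snap('wrist','d5w');b=cv2.imread('pics/d5w.png')
cv2.imwrite('pics/d5.png',np.hstack([cv2.resize(a[80:260,200:420],(400,330)),b[0:330,140:540]]))
E
```

```text
t 8.1 pos [0.5815 0.17   0.124 ] yawY -0.241 tilt z [ 3.e-04  8.e-04 -1.e+00] F [-0.2  0.5 -3.7] q7 [-0.75 -0.25] w 0.204
shift cm [11.03  0.17 -0.04] twist 0.003 rows>= 2.6
[-0.4 -1.3 -4.6] [-0.04 -0.06 -0.03] [0.5812 0.1683 0.124 ]
[-0.1  0.7 -4.2] [-0.1  -0.02  0.02] [0.5811 0.1674 0.124 ]
[ 0.   0.  -4.3] [0.01 0.03 0.  ] [0.5811 0.1669 0.1241]
```

View pics/d5.png

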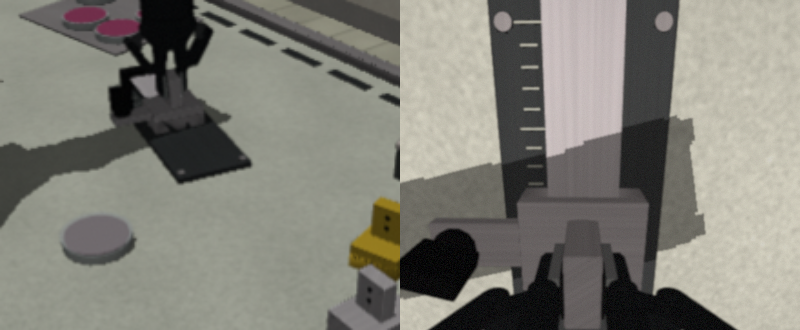

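>>> move_arm --gripper '[0,0,0,0,0]' --pt "1.2 0 0" --pt "2.7 0 0" --pt "4.2 0 0" --pt "5.7 0 0" --pt "7 0 0" --twist '[0,0,0,0,0]'

```text
t: 8.77
eef_pos: [0.5983, 0.2392, 0.124]
tool_rot: [-0.0, 0.787, 0.617, 0.0]
contact_force: [0.6, -0.0, -4.5]
gripper_width: 0.197
```

>>> move_arm --gripper '[0,0,0,0,0]' --pt "1 0 0" --pt "2 0 0" --pt "2.8 0 0" --pt "3.2 0 0" --pt "3.4 0 0" --twist '[0,0,0,0,0]'

```text
t: 9.18
eef_pos: [0.6063, 0.2695, 0.124]
tool_rot: [0.0, 0.787, 0.616, -0.0]
contact_force: [-0.2, -0.1, -4.8]
gripper_width: 0.206
```

```bash
python3 go.py .6094 .2767 .1245 -.244
python3 - <<'E'
from h import *
snap('side','d6s'); 
for i in range(2): snap('scene','d6sc');print(get_obs()['contact_force'].round(1),get_obs()['torque'].round(2),get_obs()['eef_pos'].round(4))
a=cv2.imread('pics/d6sc.png');snap('wrist','d6w');b=cv2.imread('pics/d6w.png')
cv2.imwrite('pics/d6.png',np.hstack([cv2.resize(a[230:400,250:450],(400,330)),b[0:330,140:540]]))
E
```

```text
t 9.18 pos [0.6063 0.2695 0.124 ] yawY -0.243 tilt z [-1.e-04 -0.e+00 -1.e+00] F [-0.2 -0.1 -4.8] q7 [-0.85 -0.39] w 0.206
shift cm [ 0.78  0.13 -0.05] twist 0.001 rows>= 0.2
[-0.3 -0.1 -4.8] [-0.04  0.    0.01] [0.6063 0.2686 0.124 ]
[-0.3 -0.4 -3.6] [-0.02 -0.03  0.  ] [0.6062 0.2681 0.1241]
```

View pics/d6.png

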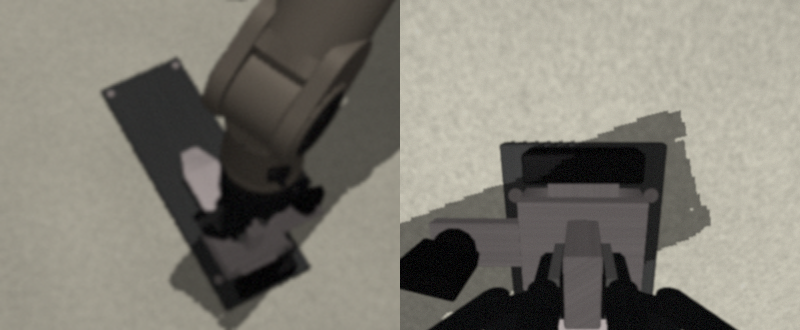

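Small gap left (about 9 mm by the model). I'll advance in small steps, watching the force.

>>> move_arm --gripper '[0,0,0,0]' --pt "0.3 0 0" --pt "0.5 0 0" --pt "0.7 0 0" --pt "0.8 0 0" --twist '[0,0,0,0]'

```text
t: 9.72
eef_pos: [0.6082, 0.277, 0.1241]
tool_rot: [-0.0, 0.788, 0.616, 0.0]
contact_force: [0.2, 1.4, -3.3]
gripper_width: 0.202
```

>>> move_arm --gripper '[0,0]' --pt "0.1 0 0" --pt "0.2 0 0" --twist '[0,0]'

```text
t: 9.88
eef_pos: [0.6085, 0.2777, 0.124]
tool_rot: [0.0, 0.788, 0.616, -0.001]
contact_force: [-2.4, -3.9, -2.9]
gripper_width: 0.204
```

>>> move_arm --gripper '[0,0]' --pt "0.1 0 0" --pt "0.1 0 0" --twist '[0,0]'

```text
t: 10.05
eef_pos: [0.6086, 0.2778, 0.1239]
tool_rot: [0.0, 0.788, 0.616, -0.001]
contact_force: [-2.0, -5.0, -3.2]
gripper_width: 0.2
```

>>> move_arm --gripper '[0,0]' --pt "0.1 0 0" --pt "0.1 0 0" --twist '[0,0]'

```text
t: 10.22
eef_pos: [0.6087, 0.2779, 0.1238]
tool_rot: [0.001, 0.788, 0.616, -0.002]
contact_force: [-1.3, -6.5, -0.7]
gripper_width: 0.205
```

Contact with the stop. Now I lower onto the plate and release.

>>> move_arm --gripper '[0,0,0.3,0.55,0.55]' --pt "0 0 0.06" --pt "0 0 0.12" --pt "0 0 0.12" --pt "0 0 0.12" --pt "0 0 0.12" --twist '[0,0,0,0,0]'

```text
t: 10.63
eef_pos: [0.6097, 0.2814, 0.1235]
tool_rot: [-0.0, 0.787, 0.616, 0.001]
contact_force: [0.4, -0.8, -0.1]
gripper_width: 0.547
```

>>> move_arm --gripper '[0.55,0.55,0.55,0.55,0.55]' --pt "0 0 -1" --pt "0 0 -4" --pt "0 0 -8" --pt "-3 0 -10" --pt "-6 0 -12" --twist '[0,0,0,0,0]'

```text
t: 11.05
eef_pos: [0.5954, 0.2241, 0.2458]
tool_rot: [0.0, 0.786, 0.618, 0.002]
contact_force: [0.3, -1.1, 0.1]
gripper_width: 0.552
```

```bash
python3 go.py .6094 .2767 .1245 -.244
python3 - <<'E'
from wf import *
wfit([.608,.277,1.327,.35],'w7',.01)
E
```

```text
t 11.05 pos [0.5954 0.2241 0.2458] yawY -0.239 tilt z [ 0.0037  0.0024 -1.    ] F [ 0.3 -1.1  0.1] q7 [-0.88 -0.4 ] w 0.552
shift cm [ 5.4   0.08 12.15] twist 0.005 rows>= 3.2
scene (np.float64(7.3406904549083745), 0.87, np.int64(1449))
side (np.float64(9.872234882637574), 0.92, np.int64(870))
wrist (np.float64(20.850965897227262), 0.88, np.int64(7119))
[0.609  0.2775 1.3311 0.2669] 0.21125063492965115
```

View pics/w7.png

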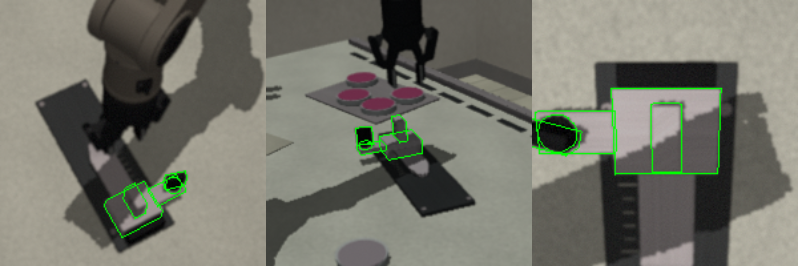

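View pics/w7wrist.png

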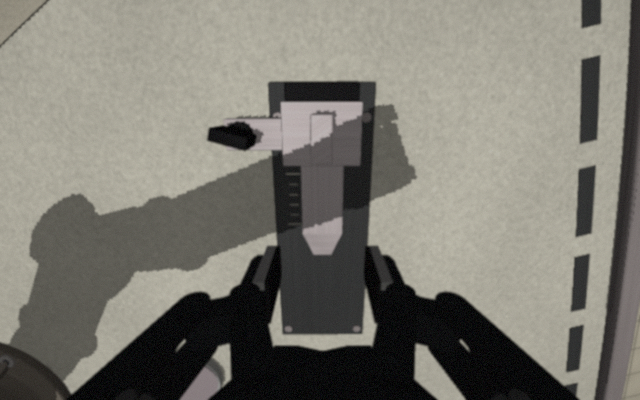

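Carriage home at the stop: fit (0.609, 0.2775), yaw 1.33, and no gap visible in the wrist picture. Next I move over the knob.

```bash
python3 go.py .5333 .2961 .22 1.03
```

```text
t 11.35 pos [0.5945 0.2236 0.2429] yawY -0.242 tilt z [-2.e-04  1.e-03 -1.e+00] F [-0.6 -0.  -0.1] q7 [-0.88 -0.4 ] w 0.55
shift cm [ 5.58 -7.67  2.29] twist -1.272 rows>= 10.2
```

>>> move_arm --gripper '[0.45,0.45,0.45,0.45,0.45]' --pt "1 -1.5 0" --pt "2.2 -3 0" --pt "3.4 -4.6 0" --pt "4.5 -6.2 0" --pt "5.6 -7.7 0" --twist '[-0.12,-0.24,-0.36,-0.48,-0.6]'

```text
t: 11.77
eef_pos: [0.532, 0.2973, 0.2419]
tool_rot: [-0.0, 0.567, 0.824, -0.001]
contact_force: [0.5, 0.4, -0.6]
gripper_width: 0.445
```

>>> move_arm --gripper '[0.45,0.45,0.45,0.45,0.45]' --pt "0 0 0" --pt "0 0 0" --pt "0 0 0" --pt "0 0 0" --pt "0 0 0" --twist '[-0.12,-0.24,-0.36,-0.48,-0.6]'

```text
t: 12.18
eef_pos: [0.5328, 0.2965, 0.2419]
tool_rot: [-0.001, 0.298, 0.954, -0.0]
contact_force: [-0.6, -0.2, -0.9]
gripper_width: 0.451
```

>>> move_arm --gripper '[0.45,0.45,0.45]' --pt "0 0 0" --pt "0 0 0" --pt "0 0 0" --twist '[-0.07,-0.07,-0.07]'

```text
t: 12.43
eef_pos: [0.533, 0.2959, 0.2421]
tool_rot: [-0.001, 0.269, 0.963, -0.0]
contact_force: [-0.2, -0.2, -0.4]
gripper_width: 0.448
```

```bash
python3 go.py .5333 .2961 .122 1.03
python3 - <<'E'
from fit import *
for k in ['wrist','scene','side']:
    c=snap(k,'k8'+k)
    if k!='scene' or 1:
        for kk,col in ((.3,(0,255,0)),(.5,(0,0,255))):
            im=c['pixels'][:,:,::-1].copy(); edges(c,T([.609,.2775,1.329],carr(kk),.01),im,col); cv2.imwrite(f'pics/k8{k}{kk}.png',im)
a=cv2.imread('pics/k8wrist0.3.png');b=cv2.imread('pics/k8wrist0.5.png')
cv2.imwrite('pics/k8.png',np.hstack([a[0:400,120:520],b[0:400,120:520]]))
E
```

```text
t 12.43 pos [0.533  0.2959 0.2421] yawY 1.026 tilt z [-1.2e-03 -3.0e-04 -1.0e+00] F [-0.2 -0.2 -0.4] q7 [-0.82  0.55] w 0.448
shift cm [-0.03  0.04 12.01] twist -0.004 rows>= 2.9
```

View pics/k8.png

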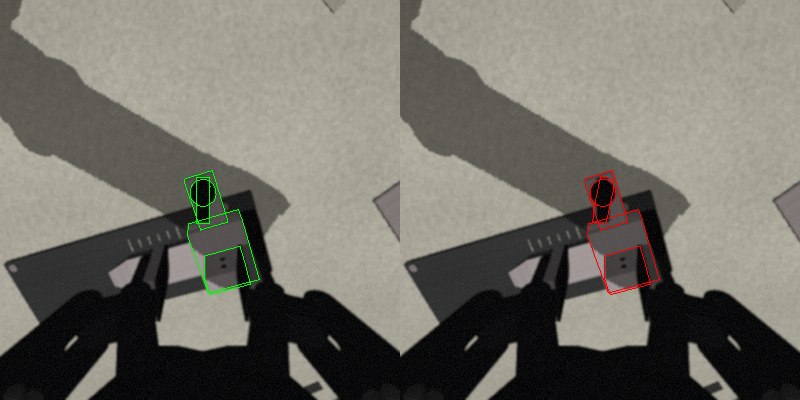

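View pics/k8scene.png

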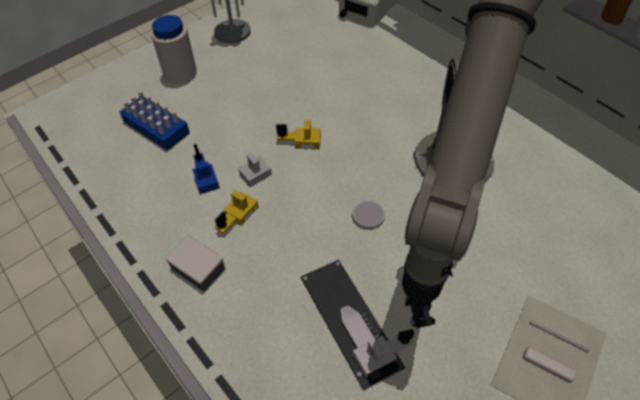

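Bar aligned with the tool x axis (knob about 0.3 rad). Descend and grip.

>>> move_arm --gripper '[0.45,0.45,0.45,0.45,0.45]' --pt "0 0 3.5" --pt "0 0 7" --pt "0 0 10" --pt "0 0 11.9" --pt "0 0 11.9" --twist '[0,0,0,0,0]'

```text
t: 13.0
eef_pos: [0.5309, 0.2941, 0.1195]
tool_rot: [-0.002, 0.269, 0.963, -0.003]
contact_force: [-0.8, -0.9, 0.0]
gripper_width: 0.451
```

```bash
python3 - <<'E'
from h import *
snap('wrist','k9w');snap('side','k9s')
a=cv2.imread('pics/k9w.png');b=cv2.imread('pics/k9s.png')
cv2.imwrite('pics/k9.png',np.hstack([a[50:380,120:520],cv2.resize(b[60:225,220:420],(400,330))]))
E
python3 go.py .5333 .2961 .122 1.03
```

```text
t 13.1 pos [0.5334 0.2951 0.1238] yawY 1.026 tilt z [-7.e-04 -8.e-04 -1.e+00] F [-0.5  0.7  0.5] q7 [-0.78  0.59] w 0.451
shift cm [0.06 0.08 0.18] twist -0.004 rows>= 0.0
```

View pics/k9.png

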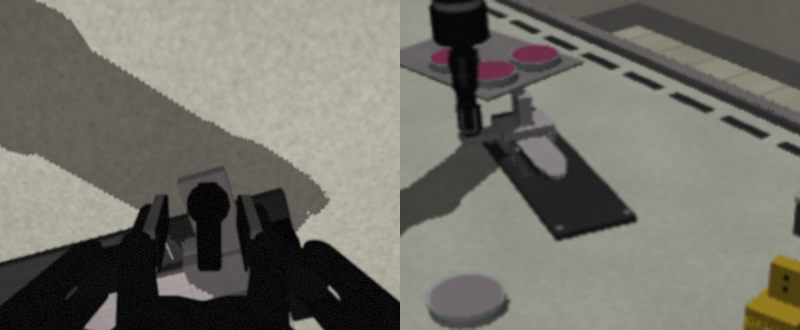

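>>> move_arm --gripper '[0.2,0,0,0,0]' --pt "0 0 0" --pt "0 0 0" --pt "0 0 0" --pt "0 0 0" --pt "0 0 0" --twist '[0,0,0,0,0]' --squeeze 40

```text
t: 13.52
eef_pos: [0.5342, 0.2957, 0.1256]
tool_rot: [0.001, 0.269, 0.963, 0.001]
contact_force: [-1.4, -0.9, 7.7]
gripper_width: 0.135
```

>>> move_arm --gripper '[0,0,0,0,0]' --pt "0 0 0" --pt "0 0 0" --pt "0 0 0" --pt "0 0 0" --pt "0 0 0" --twist '[0.1,0.2,0.3,0.4,0.5]'

```text
t: 13.93
eef_pos: [0.534, 0.2958, 0.1256]
tool_rot: [0.0, 0.501, 0.866, 0.001]
contact_force: [-2.4, -0.7, 9.1]
gripper_width: 0.133
```

```bash
python3 go.py .5333 .2961 .122 -.242; python3 -c "
from h import *
print(get_obs()['torque'])"
```

```text
t 13.93 pos [0.534  0.2958 0.1256] yawY 0.522 tilt z [ 0.0017  0.002  -1.    ] F [-2.4 -0.7  9.1] q7 [-0.87  0.19] w 0.133
shift cm [ 0.07 -0.05  0.36] twist 0.764 rows>= 6.1
[-0.15657782  0.34126417  0.09304299]
```

>>> move_arm --gripper '[0,0,0,0,0]' --pt "0 0 -0.2" --pt "0 0 -0.2" --pt "0 0 -0.2" --pt "0 0 -0.2" --pt "0 0 -0.2" --twist '[0.1,0.2,0.3,0.4,0.5]'

```text
t: 14.35
eef_pos: [0.5331, 0.2956, 0.1262]
tool_rot: [-0.0, 0.699, 0.715, 0.0]
contact_force: [-0.5, 1.1, -1.3]
gripper_width: 0.129
```

>>> move_arm --gripper '[0,0,0,0]' --pt "0 0 0" --pt "0 0 0" --pt "0 0 0" --pt "0 0 0" --twist '[0.08,0.16,0.22,0.22]'

```text
t: 14.68
eef_pos: [0.5329, 0.2957, 0.126]
tool_rot: [-0.0, 0.772, 0.635, -0.0]
contact_force: [-1.5, 0.6, -0.3]
gripper_width: 0.125
```

```bash
python3 go.py .5333 .2961 .122 -.242; python3 -c "
from h import *
print(get_obs()['torque'])"
```

```text
t 14.68 pos [0.5329 0.2957 0.126 ] yawY -0.194 tilt z [-6.e-04  3.e-04 -1.e+00] F [-1.5  0.6 -0.3] q7 [-1.01 -0.38] w 0.125
shift cm [0.05 0.03 0.4 ] twist 0.048 rows>= 0.4
[ 0.03681826  0.31481023 -0.07509589]
```

>>> move_arm --gripper '[0,0,0]' --pt "0 0 0" --pt "0 0 0" --pt "0 0 0" --twist '[0.03,0.06,0.06]'

```text
t: 14.93
eef_pos: [0.5332, 0.2953, 0.1259]
tool_rot: [-0.0, 0.791, 0.612, -0.0]
contact_force: [-2.0, 0.2, -0.7]
gripper_width: 0.132
```

```bash
python3 go.py .5333 .2961 .122 -.242; python3 -c "
from h import *
print(get_obs()['torque'])"
```

```text
t 14.93 pos [0.5332 0.2953 0.1259] yawY -0.254 tilt z [-4.e-04  3.e-04 -1.e+00] F [-2.   0.2 -0.7] q7 [-1.02 -0.42] w 0.132
shift cm [ 0.08 -0.01  0.39] twist -0.012 rows>= 0.1
[ 0.03993158  0.34176833 -0.02139644]
```

>>> move_arm --gripper '[0,0,0]' --pt "0 0 0" --pt "0 0 0" --pt "0 0 0" --twist '[0.03,0.06,0.06]'

```text
t: 15.18
eef_pos: [0.5335, 0.2951, 0.1259]
tool_rot: [-0.0, 0.809, 0.587, 0.0]
contact_force: [-1.4, 1.0, 0.1]
gripper_width: 0.132
```

```bash
python3 go.py .5333 .2961 .122 -.242; python3 -c "
from h import *
print(get_obs()['torque'])"
```

```text
t 15.18 pos [0.5335 0.2951 0.1259] yawY -0.315 tilt z [ 1.e-04  1.e-04 -1.e+00] F [-1.4  1.   0.1] q7 [-1.03 -0.47] w 0.132
shift cm [ 0.09 -0.05  0.39] twist -0.073 rows>= 0.6
[ 0.10473587  0.27541247 -0.03848483]
```

>>> move_arm --gripper '[0,0,0,0]' --pt "0 0 0" --pt "0 0 0" --pt "0 0 0" --pt "0 0 0" --twist '[0.03,0.06,0.09,0.09]'

```text
t: 15.52
eef_pos: [0.5335, 0.296, 0.126]
tool_rot: [0.0, 0.834, 0.551, 0.0]
contact_force: [0.2, 3.4, -0.8]
gripper_width: 0.133
```

```bash
python3 go.py .5333 .2961 .122 -.242; python3 -c "
from h import *
print(get_obs()['torque'])
snap('side','t1s');snap('wrist','t1w')
a=cv2.imread('pics/t1w.png');b=cv2.imread('pics/t1s.png')
cv2.imwrite('pics/t1.png',np.hstack([a[50:380,120:520],cv2.resize(b[60:225,220:420],(400,330))]))
"
```

```text
t 15.52 pos [0.5335 0.296  0.126 ] yawY -0.403 tilt z [ 7.e-04  3.e-04 -1.e+00] F [ 0.2  3.4 -0.8] q7 [-1.05 -0.54] w 0.133
shift cm [ 0.   -0.03  0.4 ] twist -0.161 rows>= 1.3
[0.72376297 0.01741704 1.02669446]
```

View pics/t1.png

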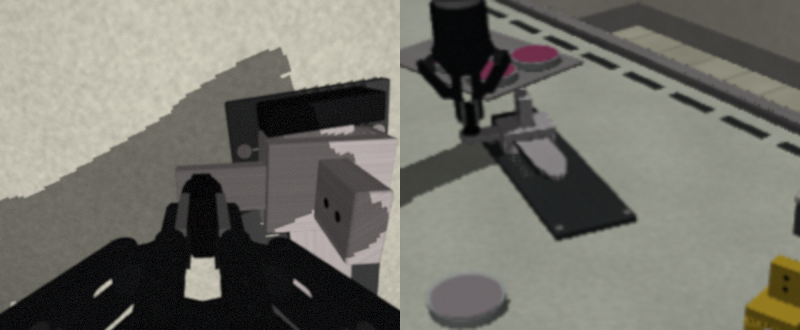

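Moment 1.0 N m: the knob is on its stop. I ease the load slightly, then release and rise.

>>> move_arm --gripper '[0,0,0.2,0.4,0.4]' --pt "0 0 0" --pt "0 0 0" --pt "0 0 0" --pt "0 0 0" --pt "0 0 0" --twist '[-0.03,-0.03,-0.03,-0.03,-0.03]'

```text
t: 16.03
eef_pos: [0.5337, 0.2937, 0.1259]
tool_rot: [0.0, 0.827, 0.563, -0.0]
contact_force: [-0.6, 0.7, 1.2]
gripper_width: 0.397
```

>>> move_arm --gripper '[0.4,0.4,0.4,0.4,0.4]' --pt "0 0 -1" --pt "0 0 -4" --pt "0 0 -8" --pt "-4 0 -11" --pt "-8 0 -13" --twist '[0,0,0,0,0]'

```text
t: 16.45
eef_pos: [0.5091, 0.2308, 0.2535]
tool_rot: [0.0, 0.825, 0.565, 0.002]
contact_force: [0.6, -1.4, 0.4]
gripper_width: 0.402
```

>>> move_arm --gripper '[0.4,0.4,0.4]' --pt "-2 0 0" --pt "-4 0 0" --pt "-4 0 0" --twist '[0,0,0]'

```text
t: 16.7
eef_pos: [0.4922, 0.1875, 0.2516]
tool_rot: [-0.0, 0.828, 0.561, -0.0]
contact_force: [0.4, -0.8, -1.1]
gripper_width: 0.403
```

```bash
python3 go.py .5333 .2961 .122 -.242
python3 - <<'E'
from wf import *
wfit([.608,.277,1.327,1.5],'w10',.01)
E
```

```text
t 16.7 pos [0.4922 0.1875 0.2516] yawY -0.38 tilt z [-1.e-03  2.e-04 -1.e+00] F [ 0.4 -0.8 -1.1] q7 [-1.1  -0.53] w 0.403
shift cm [11.61 -0.2  12.96] twist -0.138 rows>= 4.2
scene (np.float64(5.583894083591296), 0.82, np.int64(1428))
side (np.float64(9.003955647438744), 0.97, np.int64(703))
wrist (np.float64(23.994000370431458), 0.7, np.int64(8230))
[0.607  0.2714 1.2374 1.7357] 0.2591201759239069
```

View pics/w10.png

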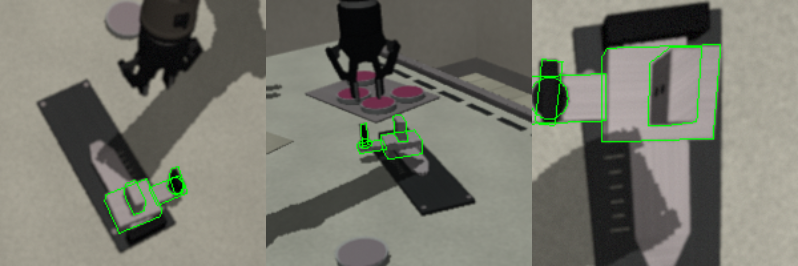

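View pics/w10wrist.png

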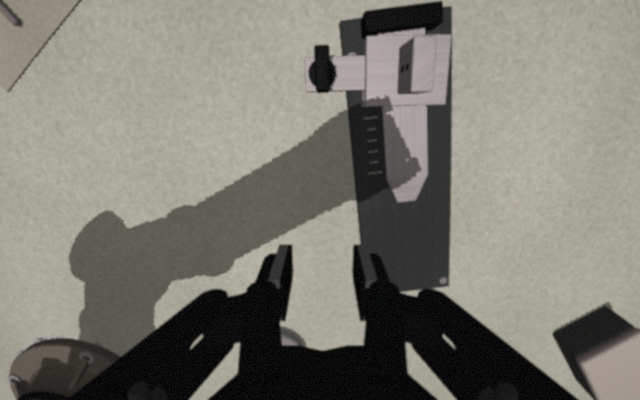

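The knob is tight (bar along carriage x), but tightening yawed the carriage about -0.09 rad in its play and left a 5 mm gap at the stop. I'll grip the fin again, square it up and push it home.

```bash
python3 go.py .607 .2714 .2 -.333
python3 - <<'E'
from fit import *
C=[];Ms=[]
for cam in ('scene','wrist'):
    c=read_camera(cam); u=proj(c,[.607,.272,.05])[0]
    L=cut_out('carriage',cam); m=min(L,key=lambda d:np.hypot(*(np.argwhere(d['pixels'])[:,::-1].mean(0)-u)))['pixels']
    C.append(c);Ms.append(m)
print(fit(C,Ms,[.607,.272,1.25],lambda p:carr(1.57),.01),fit(C[1:],Ms[1:],[.607,.272,1.25],lambda p:carr(1.57),.01))
E
```

```text
t 17.0 pos [0.4936 0.1936 0.2505] yawY -0.372 tilt z [ 2.e-04 -2.e-04 -1.e+00] F [-0.3 -0.5 -0.1] q7 [-1.1  -0.53] w 0.398
shift cm [11.37  7.74  5.05] twist -0.039 rows>= 3.5
(array([0.60756646, 0.27097423, 1.23827338]), np.float64(0.1039264638277764)) (array([0.60797394, 0.27086929, 1.22720748]), np.float64(0.012261725523467788))
```

>>> move_arm --gripper '[0.55,0.55,0.55,0.55,0.55]' --pt "3 2 1" --pt "6 4 2.5" --pt "9 6 4" --pt "11.4 7.8 5" --pt "11.4 7.8 5" --twist '[-0.033,-0.033,-0.033,-0.033,-0.033]'

```text
t: 17.62
eef_pos: [0.6099, 0.2744, 0.1972]
tool_rot: [0.0, 0.815, 0.579, -0.0]
contact_force: [-0.4, 0.2, 1.1]
gripper_width: 0.552
```

>>> move_arm --gripper '[0.55,0.55,0.55,0.55,0.55]' --pt "0 0 2" --pt "0 0 4.5" --pt "0 0 6.5" --pt "0 0 7.6" --pt "0 0 7.6" --twist '[0,0,0,0,0]'

```text
t: 18.03
eef_pos: [0.6058, 0.2699, 0.1219]
tool_rot: [-0.0, 0.817, 0.577, -0.002]
contact_force: [0.4, -0.0, -0.4]
gripper_width: 0.547
```

```bash
python3 go.py .6077 .271 .124 -.339
python3 - <<'E'
from h import *
snap('wrist','p1w');snap('side','p1s')
a=cv2.imread('pics/p1w.png');b=cv2.imread('pics/p1s.png')
cv2.imwrite('pics/p1.png',np.hstack([a[50:380,120:520],cv2.resize(b[60:225,220:420],(400,330))]))
E
```

```text
t 18.03 pos [0.6058 0.2699 0.1219] yawY -0.34 tilt z [-0.0043 -0.0023 -1.    ] F [ 0.4 -0.  -0.4] q7 [-0.92 -0.41] w 0.547
shift cm [ 0.17  0.14 -0.21] twist -0.001 rows>= 0.1
```

View pics/p1.png

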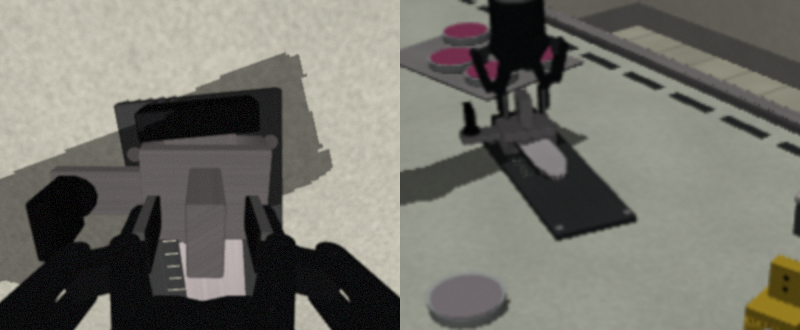

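>>> move_arm --gripper '[0.3,0,0,0,0]' --pt "0 0 0" --pt "0 0 0" --pt "0 0 0" --pt "0 0 0" --pt "0 0 0" --twist '[0,0,0,0,0]' --squeeze 60

```text
t: 18.55
eef_pos: [0.6077, 0.2708, 0.1261]
tool_rot: [-0.0, 0.816, 0.577, 0.001]
contact_force: [-3.0, 0.0, 6.5]
gripper_width: 0.207
```

>>> move_arm --gripper '[0,0,0]' --pt "0 0 0" --pt "0 0 0" --pt "0 0 0" --twist '[-0.03,-0.06,-0.06]'

```text
t: 18.8
eef_pos: [0.6083, 0.2707, 0.1261]
tool_rot: [0.0, 0.798, 0.602, 0.001]
contact_force: [-1.5, -0.4, 6.4]
gripper_width: 0.2
```

```bash
python3 go.py .6094 .2767 .124 -.244;  python3 -c "
from h import *
print(get_obs()['torque'])"
```

```text
t 18.8 pos [0.6083 0.2707 0.1261] yawY -0.278 tilt z [ 0.0021  0.0016 -1.    ] F [-1.5 -0.4  6.4] q7 [-0.91 -0.36] w 0.2
shift cm [ 0.6  -0.06  0.22] twist -0.034 rows>= 0.3
[0.02477131 0.26053266 0.13860572]
```

>>> move_arm --gripper '[0,0,0]' --pt "0 0 -0.2" --pt "0 0 -0.2" --pt "0 0 -0.2" --twist '[-0.034,-0.034,-0.034]'

```text
t: 19.05
eef_pos: [0.6071, 0.2702, 0.1263]
tool_rot: [-0.0, 0.789, 0.615, -0.0]
contact_force: [-0.7, -0.4, -2.2]
gripper_width: 0.2
```

>>> move_arm --gripper '[0,0,0,0]' --pt "0.2 0 0" --pt "0.4 0 0" --pt "0.6 0 0" --pt "0.6 0 0" --twist '[0,0,0,0]'

```text
t: 19.38
eef_pos: [0.6088, 0.2771, 0.1262]
tool_rot: [-0.0, 0.788, 0.615, 0.0]
contact_force: [-0.1, 0.1, -3.1]
gripper_width: 0.205
```

>>> move_arm --gripper '[0,0]' --pt "0.15 0 0" --pt "0.15 0 0" --twist '[0,0]'

```text
t: 19.55
eef_pos: [0.6091, 0.2773, 0.1263]
tool_rot: [0.0, 0.789, 0.615, -0.001]
contact_force: [-1.0, -1.1, -4.5]
gripper_width: 0.198
```

```bash
python3 go.py .6094 .2767 .124 -.244;  python3 -c "
from h import *
print(get_obs()['torque'])"
```

```text
t 19.55 pos [0.6091 0.2773 0.1263] yawY -0.246 tilt z [-8.e-04 -8.e-04 -1.e+00] F [-1.  -1.1 -4.5] q7 [-0.91 -0.34] w 0.198
shift cm [-0.05  0.05  0.23] twist -0.002 rows>= 0.1
[-0.27998486  0.12761026  0.04016516]
```

>>> move_arm --gripper '[0,0,0]' --pt "0.15 0 0" --pt "0.3 0 0" --pt "0.3 0 0" --twist '[0,0,0]'

```text
t: 19.8
eef_pos: [0.6093, 0.2777, 0.1264]
tool_rot: [0.001, 0.789, 0.614, -0.002]
contact_force: [-4.7, -7.8, 1.2]
gripper_width: 0.203
```

>>> move_arm --gripper '[0,0,0.3,0.55,0.55]' --pt "-0.1 0 0.1" --pt "-0.1 0 0.2" --pt "-0.1 0 0.2" --pt "-0.1 0 0.2" --pt "-0.1 0 0.2" --twist '[0,0,0,0,0]'

```text
t: 20.22
eef_pos: [0.6104, 0.2802, 0.1251]
tool_rot: [-0.0, 0.788, 0.615, 0.001]
contact_force: [0.4, -0.5, -0.3]
gripper_width: 0.547
```

>>> move_arm --gripper '[0.55,0.55,0.55,0.55,0.55]' --pt "0 0 -1" --pt "0 0 -4" --pt "0 0 -8" --pt "-3 -2 -10" --pt "-6 -4 -12" --twist '[0,0,0,0,0]'

```text
t: 20.63
eef_pos: [0.5575, 0.2321, 0.2472]
tool_rot: [0.001, 0.788, 0.616, 0.002]
contact_force: [-0.3, -0.7, 1.8]
gripper_width: 0.551
```

>>> move_arm --gripper '[0.55,0.55,0.55]' --pt "-2 0 0" --pt "-4 0 0" --pt "-4 0 0" --twist '[0,0,0]'

```text
t: 20.88
eef_pos: [0.5462, 0.1878, 0.2462]
tool_rot: [0.0, 0.79, 0.613, 0.0]
contact_force: [-0.9, -1.0, -0.8]
gripper_width: 0.548
```

```bash
cat > chk.py <<'E'
from fit import *
import sys
n=sys.argv[1]; C=[];Ms=[]
for cam in ('scene','wrist'):
    c=snap(cam,n+cam); u=proj(c,[.607,.275,.05])[0]
    L=cut_out('carriage',cam); m=min(L,key=lambda d:np.hypot(*(np.argwhere(d['pixels'])[:,::-1].mean(0)-u)))['pixels']
    C.append(c);Ms.append(m)
for k in (1.45,1.65): print(fit(C[1:],Ms[1:],[.609,.277,1.32,k],lambda p:carr(p[3]),.01))
c=C[1]; im=c['pixels'][:,:,::-1].copy(); u=proj(c,[.58,.28,.03])[0].astype(int); u=np.clip(u,[100,75],[540,325])
# knob bar direction: dark pixels near the bar top
cv2.imwrite(f'pics/{n}.png',cv2.resize(im[u[1]-75:u[1]+75,u[0]-100:u[0]+100],(800,600),interpolation=cv2.INTER_CUBIC))
E
python3 chk.py c1; python3 go.py .533 .296 .242 -.244
```

```text
(array([0.60859389, 0.27695465, 1.31949275, 1.57706203]), np.float64(0.011071036115504477))
(array([0.60862488, 0.27699193, 1.32050796, 1.57698001]), np.float64(0.011186977773086464))
t 21.08 pos [0.547  0.1935 0.2449] yawY -0.245 tilt z [ 7.e-04  8.e-04 -1.e+00] F [-0.3  0.5 -0.4] q7 [-0.98 -0.35] w 0.549
shift cm [ 9.61 -3.84  0.3 ] twist -0.001 rows>= 2.5
```

View pics/c1.png

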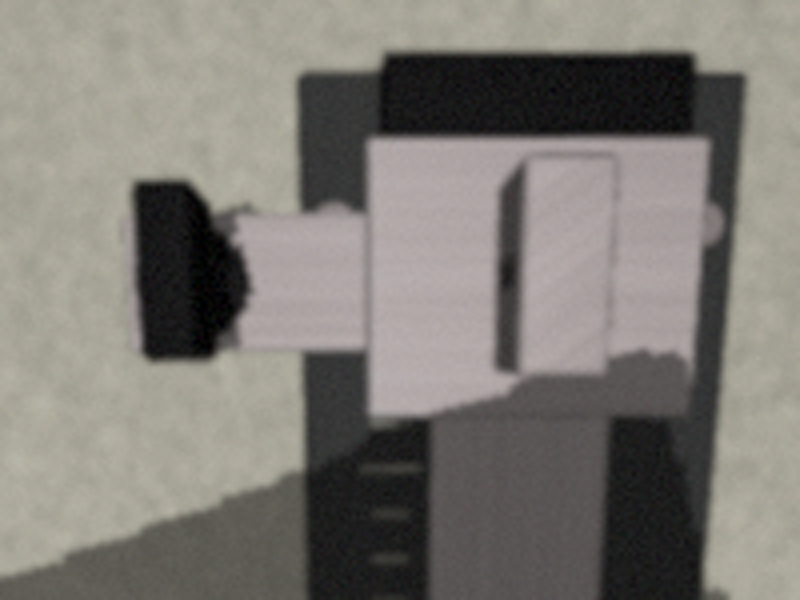

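Fit now: carriage (0.6086, 0.277), yaw 1.32, knob 1.577, flush with the stop. But the clamp was tightened just before this reseating. To keep the order right I'll loosen the knob part-way and retighten it with the carriage seated, pressing down lightly and without over-twisting.

>>> move_arm --gripper '[0.45,0.45,0.45,0.45,0.45]' --pt "3 -1.2 0" --pt "6 -2.5 0" --pt "9 -3.6 0" --pt "9.6 -3.85 2" --pt "9.6 -3.85 3" --twist '[0,0,0,0,0]'

```text
t: 21.5
eef_pos: [0.5313, 0.2999, 0.2128]
tool_rot: [-0.001, 0.786, 0.618, -0.0]
contact_force: [0.2, -0.7, -1.0]
gripper_width: 0.452
```

>>> move_arm --gripper '[0.45,0.45,0.45]' --pt "0 0 0" --pt "0 0 0" --pt "0 0 0" --twist '[0,0,0]'

```text
t: 21.75
eef_pos: [0.5335, 0.2931, 0.2151]
tool_rot: [0.0, 0.789, 0.614, 0.0]
contact_force: [0.7, -0.1, 0.4]
gripper_width: 0.448
```

```bash
python3 go.py .533 .296 .123 -.246
```

```text
t 21.75 pos [0.5335 0.2931 0.2151] yawY -0.249 tilt z [ 6.e-04 -7.e-04 -1.e+00] F [ 0.7 -0.1  0.4] q7 [-1.09 -0.48] w 0.448
shift cm [ 0.27 -0.12  9.21] twist -0.003 rows>= 2.2
```

>>> move_arm --gripper '[0.45,0.45,0.45,0.45,0.45]' --pt "0.1 -0.05 3" --pt "0.1 -0.05 6" --pt "0.1 -0.05 8.3" --pt "0.1 -0.05 9.2" --pt "0.1 -0.05 9.2" --twist '[0,0,0,0,0]'

```text
t: 22.17
eef_pos: [0.5321, 0.2945, 0.1214]
tool_rot: [0.0, 0.789, 0.614, -0.001]
contact_force: [-0.6, -0.0, -0.4]
gripper_width: 0.446
```

>>> move_arm --gripper '[0.45,0.45]' --pt "0 0 0" --pt "0 0 0" --twist '[0,0]'

```text
t: 22.33
eef_pos: [0.5338, 0.2958, 0.1244]
tool_rot: [0.0, 0.789, 0.615, 0.001]
contact_force: [0.1, -0.7, -0.2]
gripper_width: 0.448
```

```bash
python3 go.py .533 .296 .123 -.246; python3 -c "
from h import *
snap('wrist','e1');cv2.imwrite('pics/e1c.png',cv2.imread('pics/e1.png')[80:400,120:520])"
```

```text
t 22.33 pos [0.5338 0.2958 0.1244] yawY -0.247 tilt z [ 0.0025  0.0014 -1.    ] F [ 0.1 -0.7 -0.2] q7 [-1.02 -0.41] w 0.448
shift cm [-0.   -0.08  0.14] twist -0.001 rows>= 0.0
```

View pics/e1c.png

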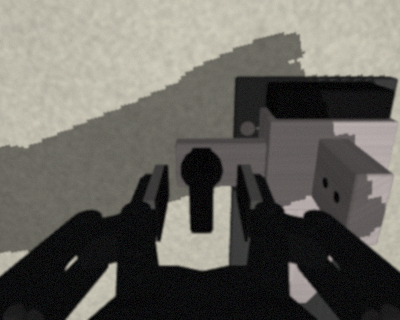

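>>> move_arm --gripper '[0.2,0,0,0,0]' --pt "0 0 0" --pt "0 0 0" --pt "0 0 0" --pt "0 0 0" --pt "0 0 0.15" --twist '[0,0,0,0,0]' --squeeze 40

```text
t: 22.8
eef_pos: [0.5325, 0.2965, 0.1225]
tool_rot: [-0.001, 0.788, 0.615, 0.0]
contact_force: [-10.6, -1.6, 25.6]
gripper_width: 0.134
```

>>> move_arm --gripper '[0,0,0,0,0]' --pt "0 0 0" --pt "0 0 0" --pt "0 0 0" --pt "0 0 0" --pt "0 0 0" --twist '[-0.1,-0.2,-0.3,-0.4,-0.5]'

```text
t: 23.22
eef_pos: [0.5325, 0.2963, 0.123]
tool_rot: [-0.0, 0.61, 0.792, 0.001]
contact_force: [-6.0, -1.3, 16.6]
gripper_width: 0.134
```

```bash
python3 go.py .533 .296 .123 -.247;python3 -c "
from h import *
print(get_obs()['torque'])
snap('wrist','e2');cv2.imwrite('pics/e2c.png',cv2.imread('pics/e2.png')[0:400,120:620])"
```

```text
t 23.22 pos [0.5325 0.2963 0.123 ] yawY 0.259 tilt z [-0.      0.0015 -1.    ] F [-6.  -1.3 16.6] q7 [-0.93 -0.01] w 0.134
shift cm [-0.04  0.04 -0.  ] twist 0.506 rows>= 4.0
[-0.42158709  1.08014117 -0.02749926]
```

View pics/e2c.png

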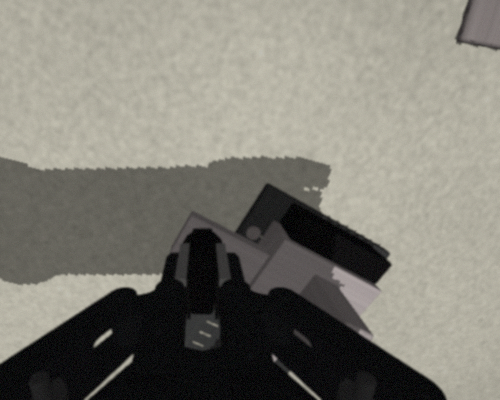

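Now retighten to exactly the nominal yaw.

>>> move_arm --gripper '[0,0,0,0,0]' --pt "0 0 0" --pt "0 0 0" --pt "0 0 0" --pt "0 0 0" --pt "0 0 0" --twist '[0.1,0.2,0.3,0.4,0.48]'

```text
t: 23.68
eef_pos: [0.5329, 0.2967, 0.123]
tool_rot: [-0.001, 0.784, 0.621, 0.001]
contact_force: [-5.1, 0.5, 16.5]
gripper_width: 0.131
```

>>> move_arm --gripper '[0,0,0]' --pt "0 0 0" --pt "0 0 0" --pt "0 0 0" --twist '[0.02,0.03,0.03]'

```text
t: 23.93
eef_pos: [0.5329, 0.2968, 0.123]
tool_rot: [-0.001, 0.792, 0.611, 0.001]
contact_force: [-5.2, -0.8, 16.0]
gripper_width: 0.138
```

```bash
python3 go.py .533 .296 .123 -.247;python3 -c "
from h import *
print(get_obs()['torque'])
snap('wrist','e3');cv2.imwrite('pics/e3c.png',cv2.imread('pics/e3.png')[0:400,120:620])"
```

```text
t 23.93 pos [0.5329 0.2968 0.123 ] yawY -0.256 tilt z [ 9.0e-04  2.1e-03 -1.0e+00] F [-5.2 -0.8 16. ] q7 [-1.03 -0.41] w 0.138
shift cm [-0.07  0.03 -0.  ] twist -0.009 rows>= 0.1
[-0.11102815  0.78189304  0.05276207]
```

View pics/e3c.png

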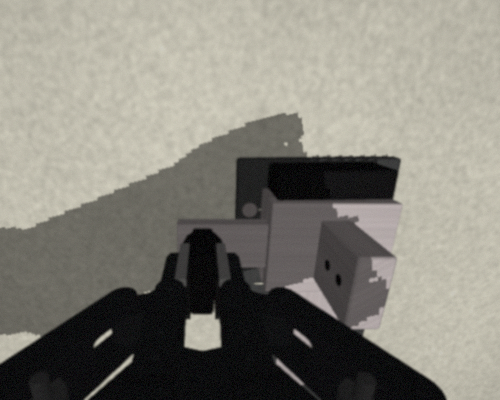

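>>> move_arm --gripper '[0,0]' --pt "0 0 0" --pt "0 0 0" --twist '[0.02,0.02]'

```text
t: 24.15
eef_pos: [0.5333, 0.2973, 0.123]
tool_rot: [-0.001, 0.798, 0.603, 0.002]
contact_force: [-4.3, 1.4, 14.7]
gripper_width: 0.13
```

```bash
python3 go.py .533 .296 .123 -.247;python3 -c "
from h import *
print(get_obs()['torque'])
snap('wrist','e4');cv2.imwrite('pics/e4c.png',cv2.imread('pics/e4.png')[0:400,120:620])"
```

```text
t 24.15 pos [0.5333 0.2973 0.123 ] yawY -0.276 tilt z [ 0.0019  0.003  -1.    ] F [-4.3  1.4 14.7] q7 [-1.03 -0.43] w 0.13
shift cm [-0.13  0.01  0.  ] twist -0.029 rows>= 0.2
[0.16790589 0.45330566 0.02022073]
```

View pics/e4c.png

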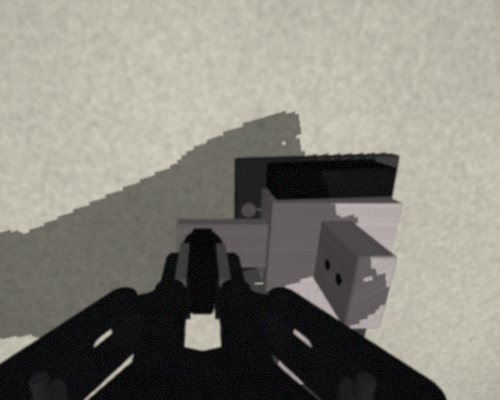

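The stop is reached: the carriage now starts to turn with the tool. Releasing here.

>>> move_arm --gripper '[0.1,0.2,0.4,0.4,0.4]' --pt "0 0 0" --pt "0 0 0" --pt "0 0 0" --pt "0 0 0" --pt "0 0 0" --twist '[0,0,0,0,0]'

```text
t: 24.62
eef_pos: [0.5322, 0.2957, 0.1208]
tool_rot: [0.0, 0.798, 0.603, -0.0]
contact_force: [0.0, -0.9, 0.4]
gripper_width: 0.4
```

>>> move_arm --gripper '[0.4,0.4,0.4,0.4,0.4]' --pt "0 0 -1" --pt "0 0 -4" --pt "0 0 -8" --pt "-4 1.5 -10" --pt "-8 3 -12" --twist '[0,0,0,0,0]'

```text
t: 25.03
eef_pos: [0.5391, 0.2224, 0.2387]
tool_rot: [0.0, 0.796, 0.605, 0.001]
contact_force: [0.3, -0.7, -0.1]
gripper_width: 0.401
```

>>> move_arm --gripper '[0.4,0.4,0.4]' --pt "-2 0 0" --pt "-3 0 0" --pt "-3 0 0" --twist '[0.03,0.03,0.03]'

```text
t: 25.28
eef_pos: [0.53, 0.1893, 0.2369]
tool_rot: [-0.0, 0.808, 0.59, -0.0]
contact_force: [-1.0, 0.5, -0.1]
gripper_width: 0.398
```

```bash
python3 chk.py c2; python3 go.py .607 .2714 .2 -.247
```

```text
(array([0.6088607 , 0.27592405, 1.29438527, 1.55988491]), np.float64(0.007826630522254316))
(array([0.60905606, 0.27588201, 1.29338281, 1.54809261]), np.float64(0.007806960617779093))
t 25.48 pos [0.5302 0.194  0.2358] yawY -0.303 tilt z [-9.e-04  1.e-04 -1.e+00] F [-0.2  0.4  0.2] q7 [-1.01 -0.4 ] w 0.401
shift cm [9.68 5.03 3.58] twist -0.056 rows>= 2.8
```

View pics/c2.png

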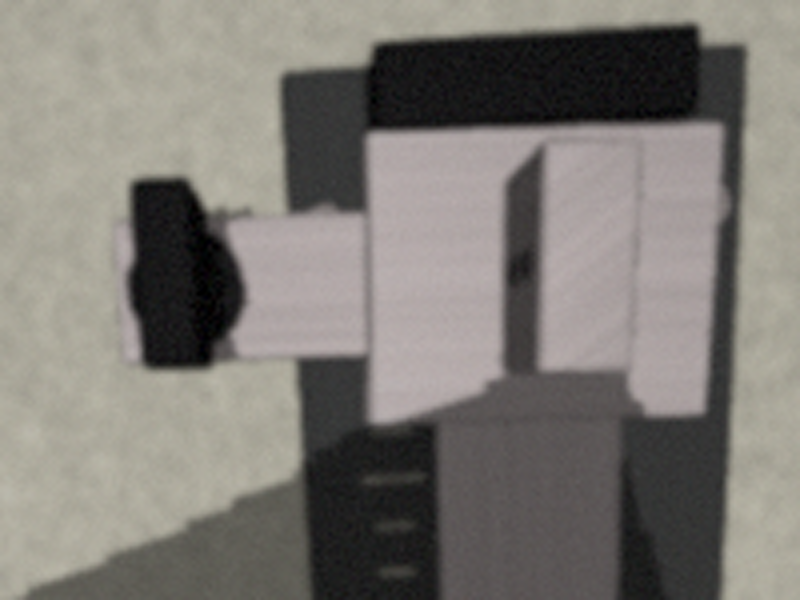

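The knob is tight (about 1.555) with the carriage at the stop, one corner touching, yaw 0.03 off and centre about 1 mm short. One gentle squaring push on the fin will seat it fully.

```bash
python3 go.py .609 .276 .2 -.277
```

```text
t 25.48 pos [0.5302 0.194  0.2358] yawY -0.303 tilt z [-9.e-04  1.e-04 -1.e+00] F [-0.2  0.4  0.2] q7 [-1.01 -0.4 ] w 0.401
shift cm [10.18  5.08  3.58] twist -0.026 rows>= 2.9
```

>>> move_arm --gripper '[0.55,0.55,0.55,0.55,0.55]' --pt "3.5 1.7 1" --pt "7 3.4 2" --pt "10.2 5.1 3.6" --pt "10.2 5.1 3.6" --pt "10.2 5.1 3.6" --twist '[-0.026,-0.026,-0.026,-0.026,-0.026]'

```text
t: 25.9
eef_pos: [0.6094, 0.2772, 0.1973]
tool_rot: [-0.0, 0.797, 0.604, -0.002]
contact_force: [0.2, -0.2, -0.5]
gripper_width: 0.551
```

>>> move_arm --gripper '[0.55,0.55,0.55,0.55,0.55]' --pt "0 0 2" --pt "0 0 4.5" --pt "0 0 6.5" --pt "0 0 7.4" --pt "0 0 7.4" --twist '[0,0,0,0,0]'

```text
t: 26.32
eef_pos: [0.6082, 0.2733, 0.1244]
tool_rot: [-0.0, 0.799, 0.602, -0.002]
contact_force: [0.1, -0.9, -0.2]
gripper_width: 0.547
```

>>> move_arm --gripper '[0.3,0,0,0,0]' --pt "0 0 0" --pt "0 0 0" --pt "0 0 0" --pt "0 0 0" --pt "0 0 0" --twist '[0,0,0,0,0]' --squeeze 60

```text
t: 26.73
eef_pos: [0.6103, 0.274, 0.1282]
tool_rot: [-0.0, 0.799, 0.602, 0.001]
contact_force: [-3.3, 0.2, 6.0]
gripper_width: 0.2
```

```bash
python3 go.py .6094 .2772 .126 -.246
```

```text
t 26.73 pos [0.6103 0.274  0.1282] yawY -0.28 tilt z [ 0.0012  0.0014 -1.    ] F [-3.3  0.2  6. ] q7 [-0.91 -0.36] w 0.2
shift cm [ 0.28 -0.18  0.22] twist -0.034 rows>= 0.3
```

>>> move_arm --gripper '[0,0,0,0,0]' --pt "0 0 -0.1" --pt "0.1 0 -0.1" --pt "0.2 0 -0.1" --pt "0.3 0 -0.1" --pt "0.4 0 -0.1" --twist '[-0.02,-0.034,-0.034,-0.034,-0.034]'

```text
t: 27.15
eef_pos: [0.6111, 0.2754, 0.1283]
tool_rot: [0.001, 0.789, 0.615, -0.001]
contact_force: [-6.2, -8.3, 9.8]
gripper_width: 0.202
```

>>> move_arm --gripper '[0,0,0]' --pt "0.1 0 0" --pt "0.2 0 0" --pt "0.2 0 0" --twist '[0,0,0]'

```text
t: 27.4
eef_pos: [0.6113, 0.2756, 0.1283]
tool_rot: [0.001, 0.789, 0.614, -0.002]
contact_force: [-6.2, -9.7, 11.7]
gripper_width: 0.194
```

Seated against the stop (about 11 N). Release and check.

>>> move_arm --gripper '[0,0.2,0.4,0.55,0.55]' --pt "-0.2 0 0" --pt "-0.2 0 0" --pt "-0.2 0 0" --pt "-0.2 0 0" --pt "-0.2 0 0" --twist '[0,0,0,0,0]'

```text
t: 27.82
eef_pos: [0.6111, 0.2783, 0.1274]
tool_rot: [-0.0, 0.788, 0.615, 0.0]
contact_force: [-0.3, 0.2, -1.0]
gripper_width: 0.547
```

>>> move_arm --gripper '[0.55,0.55,0.55,0.55,0.55]' --pt "0 0 -1" --pt "0 0 -4" --pt "0 0 -8" --pt "-3 -2 -10" --pt "-6 -4 -12" --twist '[0,0,0,0,0]'

```text
t: 28.23
eef_pos: [0.5586, 0.2301, 0.2499]
tool_rot: [0.001, 0.788, 0.616, 0.002]
contact_force: [-0.2, 0.2, 0.7]
gripper_width: 0.552
```

>>> move_arm --gripper '[0.55,0.55,0.55]' --pt "-2 0 0" --pt "-4 0 0" --pt "-4 0 0" --twist '[0,0,0]'

```text
t: 28.48
eef_pos: [0.5472, 0.1858, 0.2489]
tool_rot: [0.0, 0.79, 0.613, 0.0]
contact_force: [-0.6, -1.6, -0.3]
gripper_width: 0.554
```

```bash
python3 chk.py c3; python3 go.py .607 .2714 .2 -.247; python3 -c "
from h import *
for q in ['riser','rail']: print([(np.round(d['centre'],3),round(d['p'],2)) for d in spot_point(q,'scene')])"
```

```text
(array([0.61147367, 0.27628149, 1.31876455, 1.5693186 ]), np.float64(0.006742904963252569))
(array([0.6112765 , 0.27630666, 1.31960102, 1.65039713]), np.float64(0.008203164002543149))
t 28.68 pos [0.5481 0.1915 0.2477] yawY -0.245 tilt z [ 6.e-04  8.e-04 -1.e+00] F [ 0.5  0.4 -0.7] q7 [-0.98 -0.34] w 0.554
shift cm [9.17 3.77 4.78] twist 0.002 rows>= 2.6
[(array([ 0.478, -0.347,  0.002]), 0.9)]
[(array([ 0.577,  0.17 , -0.003]), 0.76)]
```

View pics/c3.png

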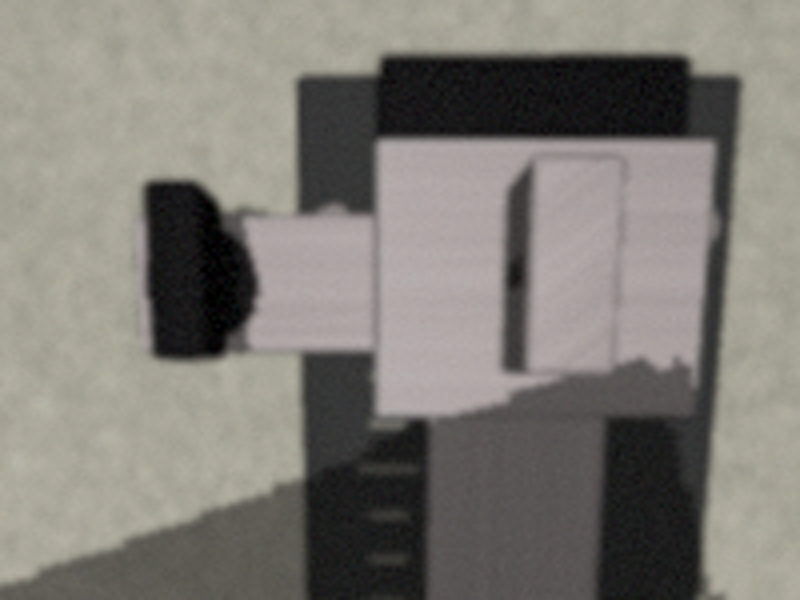

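View pics/c3scene.png

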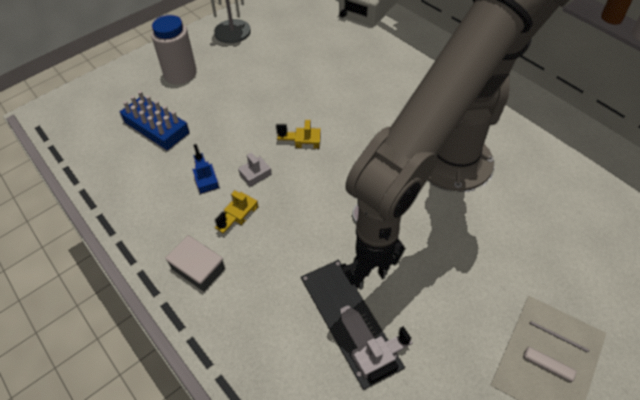

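The wrist picture shows the saddle flush with the stop at (545,138) and the knob bar along the rail at (185,270). The riser and look-alikes are where they were. Handing in.

```bash
python3 -c "
from station import *
print(hand_in())"
```

```text
the job is handed in; nothing more can be done
None
```

I slid the grey carriage onto the rail from its tapered end up to the stop, tightened the clamp knob clockwise to its stop, and handed the job in at about 29 s.

**First tightening:** it twisted the carriage by about 0.09 rad in its play and pulled it about 6 mm back from the stop. I pushed it home again by the fin, loosened the knob by about 0.5 rad and retightened it with the carriage seated.

**Order of the last steps:** the second tightening left the carriage about 0.03 rad and 1 mm off. I corrected that with a last push of about 11 N on the fin, so the final small seating move came after the final tightening.

**Last checks:**
- **Carriage:** in the wrist picture it is flush with the stop. The fit puts it at (0.611, 0.276) with yaw 1.319, against an expected (0.609, 0.277) and 1.327. It sits about 2 mm to one side, within the 3 mm play.
- **Knob:** two fits of the same picture gave 1.569 and 1.650 rad. The better one is 1.569, and the bar lies along the rail. During the second tightening the moment did not clearly rise. I judged the stop reached because the carriage began to turn with the tool.
- **Riser:** it was not touched and still reads its original position.
- **Look-alikes:** none were touched, and they look unmoved in the scene picture.
- **Gripper:** it was clear of everything at hand-in.

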